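# Load the sloped roller rack on the lab desk

## Task

Load the roller rack from its high end, under the edge of the upper deck, letting go at the top so that each item rolls down to the end on its own: the broad carton goes in the wide lane, and in the narrow lane the slim carton goes first, to the stop, with the metal tin following close up behind it. All three should stand upright and lengthwise in their lanes, and the cup, wrench, battery pack and notebook on the desk should be left where they are.

Things in the scene. Friction and masses are not known exactly. Their poses are not given: they have to be found in the camera images.
- rack: fixed rack: base plate, four 14 mm posts (x 50 and 185, y +-128 mm) and a level plywood deck over both lanes: x 20 to 198, y +-135 mm, underside 153, top 163 mm above the desk; low boxes on it. Origin: on the desk under the middle of the loading edge; x level, down the lanes; y across; z up. Lane centrelines at y = +62 and -62 mm. Place and yaw vary.
- deck_edge (a point): foot of the upright board along the deck's loading edge, middle of its outer face (rack x = 12 mm, 153 mm above the desk). The board is 8 mm thick, 270 mm wide and rises to 205 mm. Below it the roller tops leave 79 mm of room, so items go in underneath with the gripper leaning back, away from the deck.
- wide_lane: wide roller lane, fixed on the rack, on either side of it. Guides 64 mm apart inside, 5 mm thick, 12 mm above the rollers, from x = 4 mm. Origin on the centreline at the loading edge, 8 mm above the desk; x level, down the lane; y across; z up. Roller tops lie on a plane 66 mm above the origin at x = 0, falling 8 degrees along +x. 11 free rollers, 16 mm thick, 23 mm apart, first axis at x = 13 mm.
- narrow_lane: narrow roller lane, fixed on the rack, on either side of it. Guides 46 mm apart inside, 5 mm thick, 12 mm above the rollers, from x = 4 mm. Origin on the centreline at the loading edge, 8 mm above the desk; x level, down the lane; y across; z up. Roller tops lie on a plane 66 mm above the origin at x = 0, falling 8 degrees along +x. 11 free rollers, 16 mm thick, 23 mm apart, first axis at x = 13 mm.
- wide_lane_stop (a point): on the face of the wide lane's stop plate (closes the low end, 258.5 mm down the slope from the loading edge, about 30 mm high), on the centreline at the height of the roller tops
- narrow_lane_stop (a point): the same point at the narrow lane's stop plate
- wide_lane_entry (a point): on the wide lane's centreline at the loading edge (lane x = 0), at the height of the plane of the roller tops
- narrow_lane_entry (a point): the same point of the narrow lane
- broad_carton: the broad small-parts carton of plain brown cardboard with a paper tape strip along its top: 85 long (x), 54 wide (y), 58 high (z) mm, about 0.2 kg. Origin: centre of its underside. Either end may go first.
- slim_carton: the slim carton, same cardboard and tape: 85 long (x), 36 wide (y), 64 high (z) mm, about 0.16 kg. Origin: centre of its underside. Either end may go first.
- tin: plain metal tin with rounded edges and a raised lid: 85 long (x), 36 wide (y), 56 high (z; the top 2 mm are narrower) mm, about 0.2 kg. Origin: centre of its underside. Either end may go first.
- cup: bystander: white paper cup, 85 high, 72 mm across the rim, standing on the desk among the items. Origin: centre of its underside.
- wrench: bystander: steel wrench 170 mm long, lying flat along its x axis, about 10 mm high. Origin: about the middle of its underside.
- battery_pack: bystander: black box 75 x 50 x 26 mm with two brass studs. Origin: centre of its underside.
- notebook: bystander: black spiral notebook 150 x 210 x 14 mm. Origin: centre of its underside.

How it is judged:
By the outcome, as a careful person would: the job done as asked, in the order asked, and still so for the second after the job is handed in, with the robot touching nothing.
It also fails if it takes over 72 s, if anything falls off the work surface, if the arm or the gripper's body presses on something with over 40 N, if the wrist force passes 120 N, or if a joint passes its speed limit or range.

## Robot

A 7-joint arm with a two-finger parallel gripper is mounted at the origin on the work surface. World frame = base frame: x ahead of the robot, y to its left, z up, the work surface at z = 0. Lengths are in m, angles in rad, forces in N, time in s.
With the tool pointing down it reaches from about 0.4 to 0.85 m from the base axis. Payload 10.4 kg.
Tool frame: the origin (TCP) lies midway between the tips of the shut fingers; the grasp point (between the pads) lies 19 mm behind it; z points along the fingers, y is the direction in which the jaws open and shut (so a half turn about z gives the same grasp; the last joint's range is limited). The gripper opens to 85 mm and grips with 20 to 120 N. Pads are 22 mm wide; open, the fingers measure 114 mm over their backs; the gripper's body (76 mm by 85 mm) begins 54 mm behind the grasp point. The pads swing forward as they close: fully open they stand 13 mm farther back than shut.
Start: joints at [-1.32, 0.332, -0.065, 1.46, 0.022, 1.35, -0.088], TCP at [0.169, 0.602, 0.231] pointing down, gripper open.
Joint ranges: [-2.6, 2.6], [-0.5, 2.12], [-1.47, 1.34], [0.16, 2.42], [-1.27, 4.41], [0.06, 2.06], [-2.6, 2.6]. Speed limits (rad/s): [2.22, 2.22, 2.79, 2.79, 3.14, 3.14, 3.14].

## Interface

Orientations are given as a unit quaternion [x, y, z, w].
In Python, from workcell import manip, viewer gives the robot as it stands.
- The arm moves only by the tool move_arm, never from a script. Its argument "deltas" is a list of rows, each a list of 7 numbers: the shift along the tool's x, y, z in m, then the turn, a rotation vector about the tool's x, y, z in degrees, then the opening, from -1 (shut) to 1 (fully open). In form: [[dx, dy, dz, wx, wy, wz, gripper], ...]. A call has 1 to 10 rows; each row shifts and turns the commanded pose from where the row before left it, along the tool's axes as they then stand; what a row does not reach is not made up. A row lasts 1/8 s, in which the tool goes at most 62.5 mm and 10.7 degrees, less where a joint would pass 70% of its speed; a pose out of reach is approached as far as the arm can. A call with a gripper value outside its range is refused whole. The fingers move at their own pace and stop on an object; "force" is the grip in N (left out, the last holds). Time passes only in rows, so rows that do not move let the fingers close. It gives the time, the measured TCP pose, the force and the opening at its end, in the units of the state.
- manip.get_obs(): the state, without advancing time (a new reading comes with each control period).
- viewer.camera(name): name is "side" or "top"; returns (picture, depth): 384x512x3 uint8, red, green, blue; 384x512 float32, m along the optical axis (not along the pixel's ray), 0 where there is no reading.
- viewer.calibration(name): a dict with "fx", "fy", "cx", "cy" (pixels), "R" (3x3) and "t" (3): a world point X has camera coordinates R X + t. Camera axes: x right, y down, z forward; pixel columns grow to the right and rows downward; lengths in m; the calibration is good to about 2 mm. A picture is of the moment at which its call begins. calibration takes no time and is no camera call.
- manip.hand_in(): hands the job in, once; it reports no verdict.
The state is a dict: "clock": time; "joint_pos": joint angles; "joint_velocities": joint speeds; "tau": joint torques, N m; "position": TCP position; "ee_rot": TCP orientation; "ft_force": force on the tool from outside, world axes, zero at the start; "torque": the same for the moment, N m; "grip_width": opening from 0.0 (shut) to 1.0 (fully open).
Only numpy, scipy, OpenCV 4.12 (cv2) and the standard library are available. Lean on these libraries where they do the work, as an engineer would, in place of code of your own. Each camera call takes 0.05 s, during which the arm holds its last target.

## Working session

There is one attempt and no reset: what is moved stays moved. The work goes in short steps, Python scripts to look and compute and a tool call to move; the robot and the scene stay as the last step left them, time stands still between calls to the robot, and variables do not carry over. Pictures are saved under pics/ and viewed, and the job is handed in when it is done.

Besides the shell and the picture viewer there is one more tool, called after "Request:" by a JSON object that holds its "api" and its "payload". move_arm: Moves the arm, as the interface text tells. Its arguments: {"type":"object","properties":{"deltas":{"type":"array"},"force":{"type":"number"}},"required":["deltas"]}

```bash
ls; mkdir -p pics; python3 - <<'E'
from workcell import manip, viewer
import cv2,numpy as np
o=manip.get_obs();print({k:np.round(v,4).tolist() for k,v in o.items()})
for n in("side","top"):
    p,d=viewer.camera(n);cv2.imwrite(f"pics/{n}0.png",p[:,:,::-1]);np.savez(f"{n}0.npz",p=p,d=d)
    c=viewer.calibration(n);print(n,c)
E
```

```text
pics
{'clock': 0.0, 'joint_pos': [-1.3196, 0.3329, -0.0647, 1.4609, 0.0216, 1.3499, -0.0885], 'joint_velocities': [-0.0003, 0.0003, 0.0013, 0.0002, 0.0005, -0.0005, 0.0008], 'tau': [0.0001, -62.5468, 0.0491, -39.159, 0.0162, 0.0102, 0.0], 'position': [0.1689, 0.6014, 0.2305], 'ee_rot': [0.1365, 0.9906, -0.0007, -0.0001], 'ft_force': [-0.5751, -0.1025, -0.182], 'torque': [0.0001, -0.0287, 0.0014], 'grip_width': 1.0036}
side {'fx': 364.6791163607127, 'fy': 364.6791163607127, 'cx': 250.4227832887541, 'cy': 196.60319035066405, 'R': array([[ 0.78759971, -0.61594976, -0.01710557],
       [-0.4132216 , -0.50737615, -0.75618606],
       [ 0.45709366,  0.60264031, -0.65413305]]), 't': array([-0.44995127,  0.24695453,  1.00845593])}
top {'fx': 384.8684785912109, 'fy': 384.8684785912109, 'cx': 261.0039637998993, 'cy': 188.43629050662796, 'R': array([[-0.01979846, -0.99974845,  0.01053883],
       [-0.98544073,  0.01773264, -0.16909205],
       [ 0.16886264, -0.01373316, -0.98554392]]), 't': array([-0.08632256,  0.53153291,  1.29450614])}
```

View pics/side0.png

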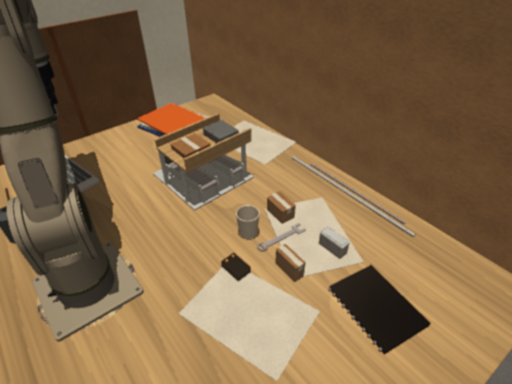

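View pics/top0.png

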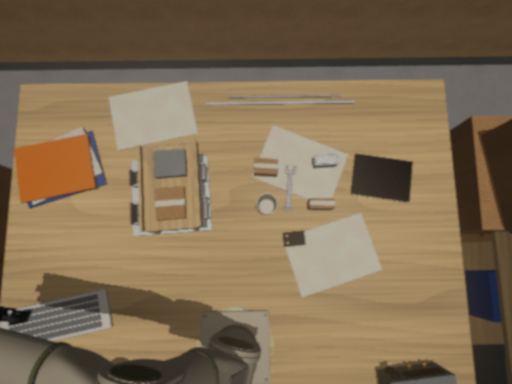

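```bash
cat > h.py <<'E'
import numpy as np,cv2
from workcell import manip, viewer
def unproj(d,c):
    v,u=np.mgrid[0:d.shape[0],0:d.shape[1]]
    P=np.stack([(u-c['cx'])/c['fx']*d,(v-c['cy'])/c['fy']*d,d],-1)
    W=(P-c['t'])@c['R']
    W[d<=0]=np.nan
    return W
def proj(X,c):
    q=np.atleast_2d(X)@c['R'].T+c['t']
    return np.c_[q[:,0]/q[:,2]*c['fx']+c['cx'],q[:,1]/q[:,2]*c['fy']+c['cy']]
def ray(uv,c,z):
    uv=np.atleast_2d(np.asarray(uv,float))
    D=np.c_[(uv[:,0]-c['cx'])/c['fx'],(uv[:,1]-c['cy'])/c['fy'],np.ones(len(uv))]@c['R']
    O=-c['R'].T@c['t']
    s=(z-O[2])/D[:,2]
    return O+D*s[:,None]
E
python3 - <<'E'
from h import *
for n,(x0,y0,x1,y1) in dict(side=(145,105,265,215),top=(120,125,220,245)).items():
    z=np.load(n+'0.npz');p=z['p'][y0:y1,x0:x1,::-1]
    cv2.imwrite(f'pics/{n}_rack.png',cv2.resize(p,None,fx=5,fy=5,interpolation=cv2.INTER_CUBIC))
for n,(x0,y0,x1,y1) in dict(side=(215,180,355,290),top=(240,140,350,260)).items():
    z=np.load(n+'0.npz');p=z['p'][y0:y1,x0:x1,::-1]
    cv2.imwrite(f'pics/{n}_items.png',cv2.resize(p,None,fx=5,fy=5,interpolation=cv2.INTER_CUBIC))
W=unproj(np.load('top0.npz')['d'],viewer.calibration('top'))
print(np.nanmedian(W[260:300,100:200,2]),np.nanmedian(W[210:240,330:360,2]))
for r in range(140,240,8): print(r,np.round(1000*W[r,126:220:4,2]).tolist())
E
```

```text
0.0017283279701825773 0.002933066150747809
140 [3.0, 4.0, 2.0, -1.0, 3.0, 3.0, 6.0, 6.0, 3.0, -5.0, -3.0, 2.0, 5.0, 4.0, 0.0, -3.0, 5.0, 208.0, 3.0, 5.0, 0.0, 2.0, 6.0, -1.0]
148 [6.0, 3.0, -2.0, 198.0, 173.0, 163.0, 167.0, 169.0, 166.0, 168.0, 164.0, 161.0, 163.0, 168.0, 167.0, 163.0, 164.0, 212.0, 169.0, 3.0, 0.0, 4.0, 5.0, 4.0]
156 [4.0, 5.0, -3.0, 194.0, 175.0, 165.0, 163.0, 193.0, 194.0, 194.0, 199.0, 194.0, 193.0, 193.0, 199.0, 184.0, 167.0, nan, 179.0, 8.0, 15.0, 1.0, 2.0, 4.0]
164 [2.0, -2.0, 14.0, 194.0, 177.0, 164.0, 164.0, 197.0, 199.0, 199.0, 193.0, 197.0, 198.0, 195.0, 195.0, 187.0, 166.0, 163.0, 185.0, 83.0, 61.0, 3.0, 1.0, 1.0]
172 [3.0, 70.0, 45.0, 36.0, 178.0, 168.0, 166.0, 195.0, 196.0, 198.0, 196.0, 196.0, 197.0, 193.0, 195.0, 197.0, 167.0, 166.0, 199.0, 76.0, 10.0, 4.0, -2.0, -0.0]
180 [1.0, 72.0, 49.0, 41.0, 184.0, 163.0, 166.0, 168.0, 162.0, 162.0, 164.0, 169.0, 168.0, 167.0, 168.0, 166.0, 168.0, 165.0, 203.0, 59.0, 9.0, -1.0, -2.0, 0.0]
188 [1.0, 9.0, 12.0, 13.0, 183.0, 162.0, 168.0, 165.0, 188.0, 188.0, 188.0, 188.0, 187.0, 188.0, 190.0, 164.0, 166.0, 160.0, 2
[... 265 characters left out ...]
.0, 188.0, 188.0, 190.0, 188.0, 165.0, 164.0, 169.0, 205.0, 7.0, 72.0, 11.0, 6.0, 5.0]
212 [-5.0, -1.0, 51.0, 14.0, 193.0, 163.0, 165.0, 167.0, 183.0, 187.0, 188.0, 185.0, 188.0, 187.0, 186.0, 169.0, 166.0, 163.0, 212.0, 156.0, 73.0, 10.0, 1.0, 5.0]
220 [0.0, 2.0, 55.0, 8.0, 191.0, 167.0, 164.0, 167.0, 178.0, 169.0, 163.0, 162.0, 165.0, 168.0, 162.0, 165.0, 165.0, 167.0, 211.0, 169.0, 10.0, 7.0, 2.0, 0.0]
228 [1.0, 1.0, 10.0, 12.0, 191.0, 165.0, 165.0, 160.0, 164.0, 163.0, 165.0, 169.0, 163.0, 163.0, 167.0, 157.0, 144.0, 130.0, 51.0, 13.0, 3.0, 11.0, -1.0, 1.0]
236 [5.0, -2.0, -1.0, -2.0, -4.0, 1.0, 7.0, 2.0, -1.0, 2.0, 3.0, 3.0, 2.0, 0.0, 2.0, 7.0, -1.0, 5.0, 6.0, 1.0, -1.0, 1.0, -2.0, 1.0]
```

View pics/side_rack.png

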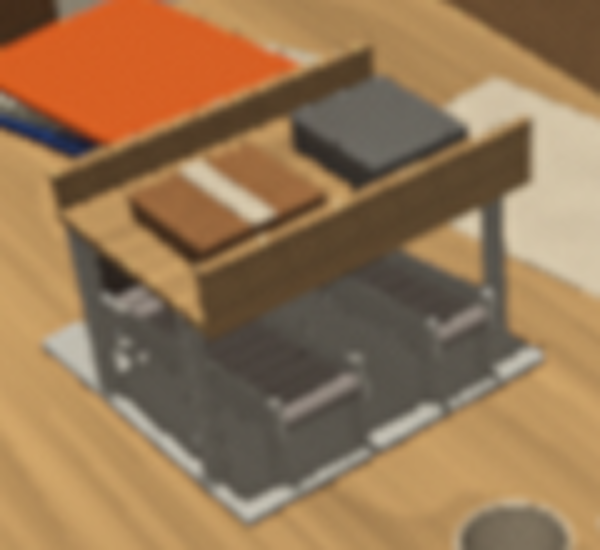

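View pics/top_rack.png

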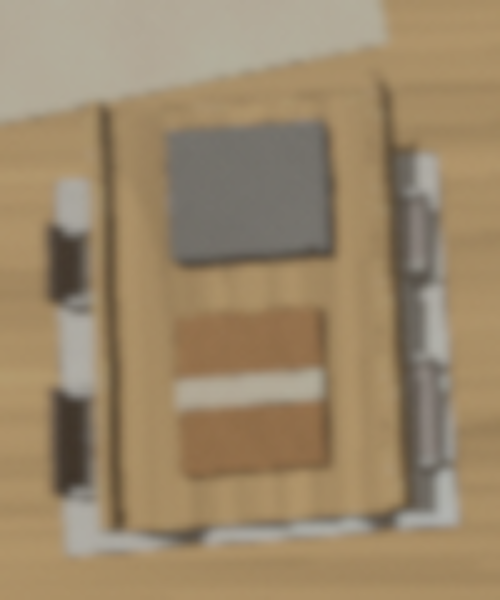

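View pics/side_items.png

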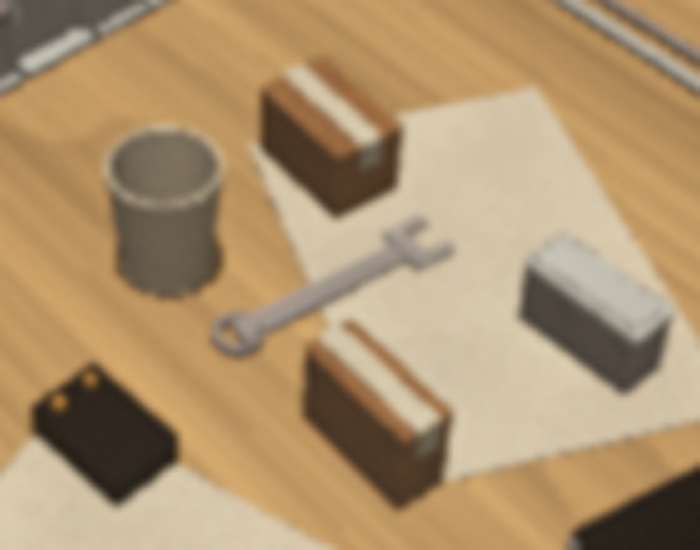

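View pics/top_items.png

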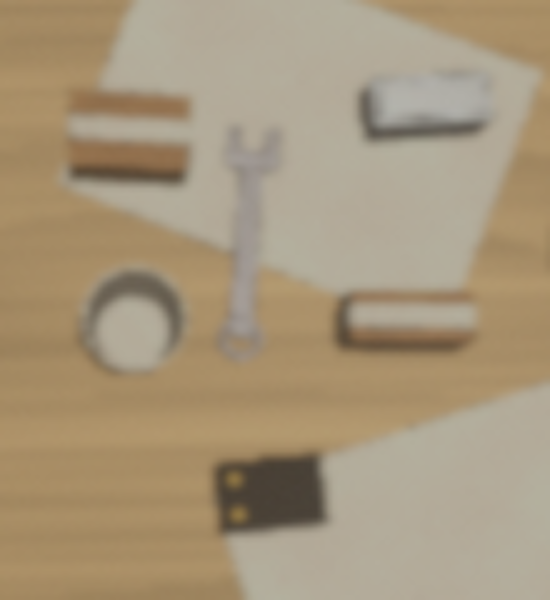

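```bash
cat >> h.py <<'E'
def crop(p,x0,y0,x1,y1,f,name,g=10):
    im=cv2.resize(np.ascontiguousarray(p[y0:y1,x0:x1,::-1]),None,fx=f,fy=f,interpolation=cv2.INTER_CUBIC)
    for u in range(-(-x0//g)*g,x1,g):
        a=int((u-x0+.5)*f);cv2.line(im,(a,0),(a,6),(0,0,255),1);cv2.putText(im,str(u),(a,16),0,.35,(0,0,255),1)
    for v in range(-(-y0//g)*g,y1,g):
        a=int((v-y0+.5)*f);cv2.line(im,(0,a),(6,a),(0,0,255),1);cv2.putText(im,str(v),(8,a+4),0,.35,(0,0,255),1)
    cv2.imwrite('pics/'+name,im)
E
python3 - <<'E'
from h import *
p=np.load('side0.npz')['p'];crop(p,150,110,260,215,7,'s_rackg.png')
p=np.load('top0.npz')['p'];crop(p,185,135,220,240,5,'t_rackg.png')
crop(p,125,135,220,240,5,'t_rackg2.png')
E
```

```text
(no output)
```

View pics/s_rackg.png

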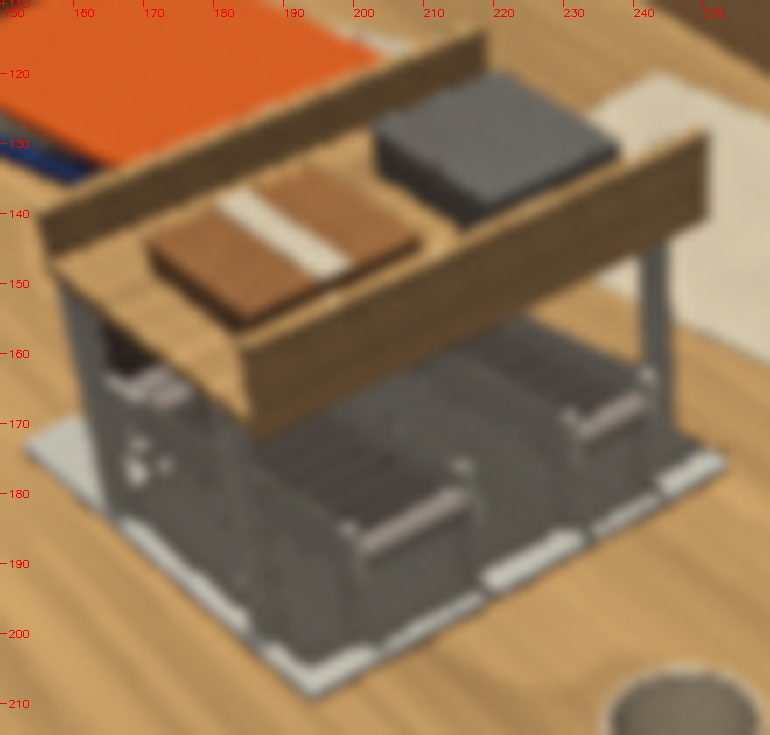

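View pics/t_rackg2.png

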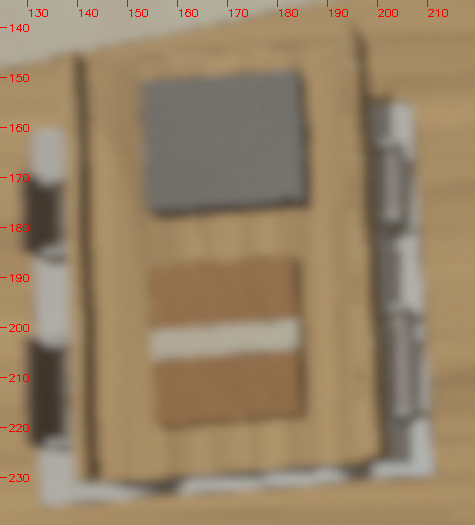

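```bash
python3 - <<'E'
from h import *
from scipy.optimize import least_squares
cs=viewer.calibration('side');ct=viewer.calibration('top')
for c in(cs,ct):print('cam',-c['R'].T@c['t'])
t8=np.tan(np.radians(8))
# (cam,u,v, rack xyz mm)
zg=8+66-4*t8+12/np.cos(np.radians(8))
zr=74-13*t8
F=[('s',185.3,160,12,135,205),('s',250.3,129.5,12,-135,205),('s',186,172,12,135,153),('s',250.3,140.5,12,-135,153),
('s',198,185.2,4,62+34.5,zg),('s',214.7,176.5,4,62-34.5,zg),('s',230,169.2,4,-62+25.5,zg),('s',240.7,163.5,4,-62-25.5,zg)]
for f in F:
    c=cs if f[0]=='s' else ct
    print(f,np.round(1000*ray(f[1:3],c,f[5]/1000)[0],1))
def X(p,f):
    c,s=np.cos(p[2]),np.sin(p[2]);return np.array([p[0]+c*f[3]-s*f[4],p[1]+s*f[3]+c*f[4],f[5]])
def res(p):return np.array([ (proj(X(p,f)/1000,cs if f[0]=='s' else ct)[0]-f[1:3])  for f in F]).ravel()
r=least_squares(res,[450,300,1.57],loss='soft_l1');print(r.x,np.degrees(r.x[2]));print(np.round(res(r.x).reshape(-1,2),2))
p=r.x
for nm,q in dict(boardtopN=(0,0,0,12,135,205),boardtopF=(0,0,0,12,-135,205),botN=(0,0,0,12,135,153),botF=(0,0,0,12,-135,153),gw1=(0,0,0,4,96.5,zg),gw2=(0,0,0,4,27.5,zg),gn1=(0,0,0,4,-36.5,zg),gn2=(0,0,0,4,-87.5,zg),stopw=(0,0,0,256,62,38)).items():
    print(nm,np.round(proj(X(p,q)/1000,ct)[0],1))
np.save('rack.npy',p)
E
```

```text
cam [-0.00453038 -0.75958473  0.83871125]
cam [ 0.30349141 -0.07794868  1.36658038]
('s', 185.3, 160, 12, 135, 205) [389.8  81.7 205. ]
('s', 250.3, 129.5, 12, -135, 205) [651.2  97.1 205. ]
('s', 186, 172, 12, 135, 153) [390.6  92.5 153. ]
('s', 250.3, 140.5, 12, -135, 153) [659.  108.6 153. ]
('s', 198, 185.2, 4, 96.5, np.float64(85.55576753141385)) [423.4  88.3  85.6]
('s', 214.7, 176.5, 4, 27.5, np.float64(85.55576753141385)) [492.1  92.4  85.6]
('s', 230, 169.2, 4, -36.5, np.float64(85.55576753141385)) [556.3  93.2  85.6]
('s', 240.7, 163.5, 4, -87.5, np.float64(85.55576753141385)) [605.2  96.7  85.6]
[521.77332828  86.59429745 -42.35347463] -2426.675343998579
[[-2.53 -0.91]
 [-0.6  -1.54]
 [-0.92  0.79]
 [-0.32  0.57]
 [ 1.02  0.27]
 [ 1.06  0.25]
 [ 0.49 -0.12]
 [ 1.01 -0.26]]
boardtopN [200.3 227.6]
boardtopF [195.8 141.2]
botN [202.7 228.8]
botF [198.3 145.8]
gw1 [207.3 218.4]
gw2 [206.2 197.9]
gn1 [205.1 179.2]
gn2 [204.3 164.6]
stopw [135.4 215.3]
```

```bash
python3 - <<'E'
from h import *
cs=viewer.calibration('side');ct=viewer.calibration('top')
pt=np.load('top0.npz')['p'];ps=np.load('side0.npz')['p']
for nm,p,box in(('top',pt,(120,150,220,240)),('side',ps,(145,160,262,215))):
    x0,y0,x1,y1=box
    hsv=cv2.cvtColor(p,cv2.COLOR_RGB2HSV)
    print(nm,hsv[190,225] if nm=='top' else hsv[205,165], 'sat row' )
    if nm=='top': print(hsv[190,195:218,1],hsv[190,195:218,2]); print(hsv[222:242,150,1])
    else: print(hsv[182:200,230,1],hsv[160:190,155,1])
# right edge of base plate, top view
S=cv2.cvtColor(pt,cv2.COLOR_RGB2HSV)[:,:,1].astype(float)
pts=[]
for v in range(158,228,2):
    r=S[v,204:218]; g=np.diff(r); 
    k=np.flatnonzero((r[:-1]<75)&(r[1:]>=75))
    if len(k): k=k[-1];pts.append((204+k+(75-r[k])/(r[k+1]-r[k]),v))
pts=np.array(pts);print(len(pts),pts[::6].round(1).tolist())
W=ray(pts,ct,.008)*1000
l=cv2.fitLine(W[:,:2].astype(np.float32),cv2.DIST_HUBER,0,.01,.01).ravel();print('right edge dir deg',np.degrees(np.arctan2(l[1],l[0])),l)
# board outer top edge: gradient of value
V=pt.astype(float).mean(2); pts=[]
for v in range(148,222,2):
    r=V[v,186:206]; g=np.diff(r); k=g.argmin(); 
    if 0<k<len(g)-1:
        a,b,c=g[k-1],g[k],g[k+1];k=k+.5*(a-c)/(a-2*b+c)
    pts.append((186+k+.5,v))
pts=np.array(pts);print(pts[::4].round(1).tolist())
W=ray(pts,ct,.205)*1000
l=cv2.fitLine(W[:,:2].astype(np.float32),cv2.DIST_HUBER,0,.01,.01).ravel();print('board top dir deg',np.degrees(np.arctan2(l[1],l[0])),l)
# side front base edge
S=cv2.cvtColor(ps,cv2.COLOR_RGB2HSV)[:,:,1].astype(float);pts=[]
for u in range(196,250,2):
    r=S[165:213,u];k=np.flatnonzero((r[:-1]<75)&(r[1:]>=75))
    if len(k):k=k[-1];pts.append((u,165+k+(75-r[k])/(r[k+1]-r[k])))
pts=np.array(pts);print(len(pts),pts[::4].round(1).tolist())
W=ray(pts,cs,.004)*1000
l=cv2.fitLine(W[:,:2].astype(np.float32),cv2.DIST_HUBER,0,.01,.01).ravel();print('side base dir deg',np.degrees(np.arctan2(l[1],l[0])),l)
E
```

```text
top [ 18 101 172] sat row
[102 101 102 102  97  68  44  34  28  24  15  12  13  22  50  82  98 100
 100 100  99  99  99] [160 161 158 140 108  94  99 105 109 126 152 170 175 171 169 171 172 173
 173 173 172 172 172]
[102 102 102 104 102 102 102 103 100  68  26  21  36  73  97 102 103 104
 102 102]
side [ 17 127 190] sat row
[ 36  37  36  30  24  23  22  37  94 124 127 126 124 125 124 126 124 126] [127 126 126 126 128 128 128 127 128 128 122  91  48  24  19  41  94 123
 128 128 126 127 128 127 128 126 125 126 125 128]
35 [[207.9, 158.0], [208.0, 170.0], [209.1, 182.0], [210.1, 194.0], [210.5, 206.0], [210.9, 218.0]]
right edge dir deg 3.5105429 [9.9812353e-01 6.1232205e-02 5.5219812e+02 8.7627876e+01]
[[195.8, 148.0], [196.2, 156.0], [196.8, 164.0], [197.3, 172.0], [197.6, 180.0], [198.3, 188.0], [198.4, 196.0], [199.3, 204.0], [199.4, 212.0], [199.8, 220.0]]
board top dir deg 3.5913372 [9.9803621e-01 6.2639624e-02 5.2653577e+02 9.9295341e+01]
27 [[196.0, 208.7], [204.0, 204.2], [212.0, 199.8], [220.0, 194.9], [228.0, 190.7], [236.0, 186.3], [244.0, 181.9]]
side base dir deg 3.433303 [9.9820518e-01 5.9886590e-02 5.1307190e+02 8.3346016e+01]
```

```bash
python3 - <<'E'
from h import *
cs=viewer.calibration('side');ct=viewer.calibration('top')
pt=np.load('top0.npz')['p'];ps=np.load('side0.npz')['p']
p=[519.5,88.7,np.radians(93.5)];np.save('rack.npy',p)
def X(x,y,z):
    c,s=np.cos(p[2]),np.sin(p[2]);return np.array([p[0]+c*x-s*y,p[1]+s*x+c*y,z])/1000
t8=np.tan(np.radians(8))
for nm,q in dict(boardtopN=(12,135,205),boardtopF=(12,-135,205),foN=(12,135,153),foF=(12,-135,153),gw1=(4,96.5,85.5),gw2=(4,27.5,85.5),gn1=(4,-36.5,85.5),gn2=(4,-87.5,85.5),rw1=(9,94,72),rw2=(9,30,72),rn1=(9,-39,72),rn2=(9,-85,72),loww1=(252,94,39),loww2=(252,30,39),lown1=(252,-39,39),lown2=(252,-85,39)).items():
    print(nm,proj(X(*q),cs)[0].round(1),proj(X(*q),ct)[0].round(1))
V=pt.astype(int)
for u in(203,204):print(u,[(v,V[v,u].tolist()) for v in list(range(158,186))])
for u in(204,205):print(u,[(v,V[v,u].tolist()) for v in list(range(193,226))])
E
```

```text
boardtopN [181.8 159.1] [199.7 228.4]
boardtopF [248.7 127.9] [195.  141.9]
foN [184.2 172.8] [202.1 229.5]
foF [249. 141.] [197.5 146.5]
gw1 [198.1 185.5] [206.7 219. ]
gw2 [214.9 176.7] [205.6 198.6]
gn1 [229.6 169. ] [204.5 179.9]
gn2 [240.8 163.2] [203.6 165.3]
rw1 [198.3 187.6] [205.7 218.8]
rw2 [213.7 179.5] [204.6 200. ]
rn1 [229.4 171.2] [203.5 180.1]
rn2 [239.5 166. ] [202.8 167. ]
loww1 [161.8 164.2] [136.2 225.3]
loww2 [176.2 157.6] [135.7 206.8]
lown1 [191.1 150.7] [135.2 187.3]
lown2 [200.6 146.4] [134.8 174.4]
203 [(158, [151, 148, 140]), (159, [150, 147, 140]), (160, [151, 148, 140]), (161, [150, 148, 140]), (162, [149, 146, 140]), (163, [142, 139, 133]), (164, [123, 118, 112]), (165, [120, 113, 106]), (166, [127, 120, 113]), (167, [131, 124, 117]), (168, [133, 125, 119]), (169, [134, 126, 120]), (170, [134, 126, 120]), (171, [135, 127, 121]), (172, [135, 127, 121]), (173, [135, 127, 120]), (174, [136, 127, 121]), (175, [137, 129, 122]), (176, [139, 133, 126]), (177, [142, 137, 130]), (178, [132, 129, 121]), (179, [107, 103, 95]), (180, [91, 85, 76]), (181, [90, 84, 76
[... 1646 characters left out ...]
9, 132]), (197, [125, 120, 113]), (198, [123, 116, 109]), (199, [131, 124, 117]), (200, [134, 127, 121]), (201, [134, 126, 120]), (202, [134, 126, 120]), (203, [134, 127, 121]), (204, [136, 128, 122]), (205, [136, 128, 122]), (206, [137, 129, 123]), (207, [138, 130, 124]), (208, [137, 129, 123]), (209, [138, 130, 124]), (210, [137, 130, 123]), (211, [138, 130, 123]), (212, [138, 130, 124]), (213, [138, 131, 124]), (214, [137, 130, 124]), (215, [138, 131, 125]), (216, [139, 135, 129]), (217, [135, 132, 126]), (218, [114, 109, 103]), (219, [100, 95, 87]), (220, [106, 102, 94]), (221, [111, 106, 99]), (222, [111, 107, 99]), (223, [112, 107, 100]), (224, [112, 108, 100]), (225, [113, 108, 101])]
```

```bash
python3 - <<'E'
from h import *
pt=np.load('top0.npz')['p'];ps=np.load('side0.npz')['p']
crop(pt,195,215,225,240,16,'a.png',2)
crop(ps,180,195,210,215,16,'b.png',2)
crop(ps,255,190,355,285,7.5,'si.png',5)
crop(pt,245,145,345,215,7.5,'ti.png',5)
E
```

```text
(no output)
```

View pics/a.png

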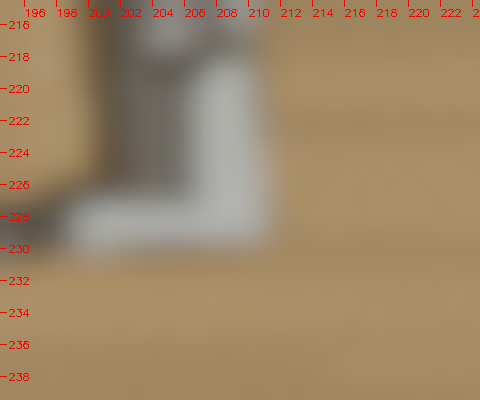

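View pics/b.png

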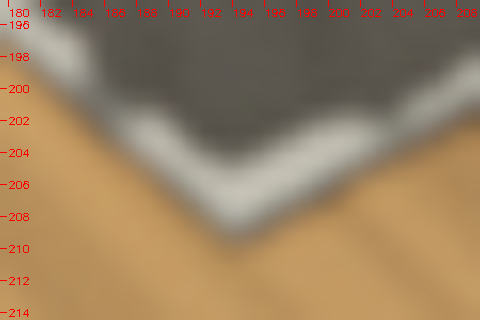

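View pics/si.png

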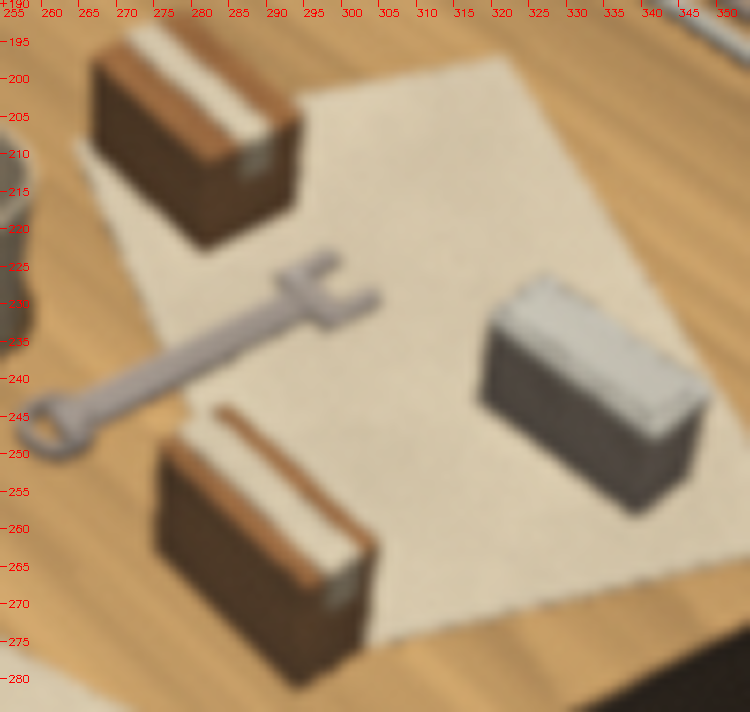

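View pics/ti.png

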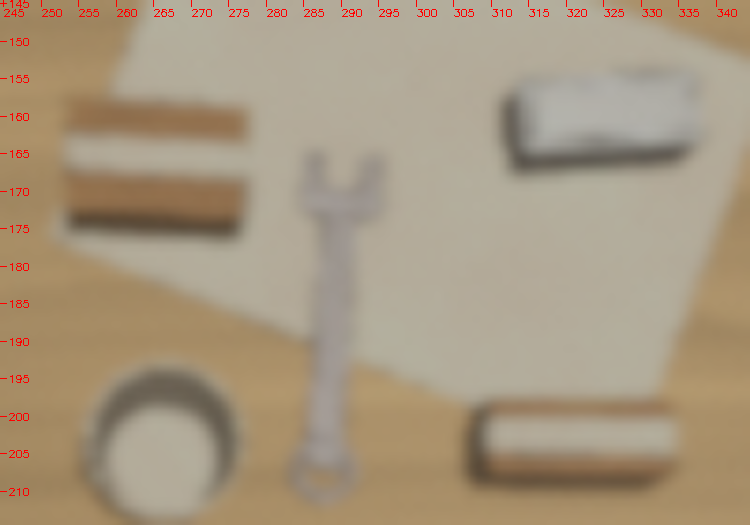

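```bash
python3 - <<'E'
from h import *
cs=viewer.calibration('side');ct=viewer.calibration('top')
for nm,s,t,z in [('broad',(279.9,200.9),(264,164.9),.058),('slim',(289.4,254.7),(320.9,202.2),.064),('tin',(332.9,237),(324.1,159.2),.055),('basecorner',(193.7,209),(210.8,229.6),.004)]:
    a=ray(s,cs,z)[0];b=ray(t,ct,z)[0];print(nm,(a*1000).round(1),(b*1000).round(1),((b-a)*1000).round(1))
def ang(a,b,c,z):
    A,B=ray([a,b],c,z);d=B-A;print(np.degrees(np.arctan2(d[1],d[0])).round(1),1000*np.hypot(*d[:2]).round(4))
print('broad');ang((280.5,210.5),(267,198),cs,.058);ang((280.5,210.5),(292.8,203.5),cs,.058)
ang((264,163.5),(263,163.5),ct,.058);ang((276.8,166.5),(252.8,164.8),ct,.058)
print('slim');ang((294.8,267),(276,247.5),cs,.064);ang((302.8,262),(283.5,243.5),cs,.064);ang((333,202.2),(308.5,202.2),ct,.064)
print('tin');ang((340,247.5),(319,231.5),cs,.055);ang((347.5,242),(325.5,226.5),cs,.055);ang((335.8,158),(312.5,160),ct,.055)
E
```

```text
broad [ 601.6 -117.    58. ] [ 610.8 -108.3   58. ] [9.1 8.7 0. ]
slim [ 469.9 -304.6   64. ] [ 475.3 -299.9   64. ] [5.4 4.7 0. ]
tin [ 618.2 -329.4   55. ] [ 628.3 -319.7   55. ] [10.1  9.7 -0. ]
basecorner [390.6  80.1   4. ] [393.   82.8   4. ] [2.5 2.7 0. ]
broad
85.6 72.4
-0.2 52.2
89.0 3.5
84.9 83.9
slim
85.9 82.69999999999999
87.2 81.69999999999999
88.9 83.9
tin
90.5 80.3
92.2 82.0
94.0 82.5
```

```bash
python3 - <<'E'
from h import *
for n in('side','top'):
    c=viewer.calibration(n);z=np.load(n+'0.npz');W=unproj(z['d'],c)*1000
    pk=dict(broad=(280,201),slim=(289,255),tin=(333,237),paper=(310,225),wood=(250,270)) if n=='side' else dict(broad=(264,165),slim=(321,202),tin=(324,159),paper=(300,180),wood=(240,200))
    for k,(u,v) in pk.items():
        w=W[v-2:v+3,u-2:u+3].reshape(-1,3);print(n,k,np.nanmedian(w,0).round(1), np.nanstd(w[:,2]).round(1))
# masks of item pixels by depth height 
    H=W[...,2]
    for k,(u,v) in pk.items():
        if k in('paper','wood'):continue
        m=(H>45)&(H<75);m=cv2.medianBlur(m.astype(np.uint8)*255,3)
        nl,lab=cv2.connectedComponents(m);L=lab[v,u]
        if L==0:print('no');continue
        cc=(lab==L);w=W[cc];print('  ',k,cc.sum(),w[:,:2].min(0).round(),w[:,:2].max(0).round(), w[:,:2].mean(0).round(1),cv2.minAreaRect(w[:,:2].astype(np.float32)))
E
```

```text
side broad [ 601.3 -117.2   57.4] 1.0
side slim [ 468.3 -304.6   64.1] 1.5
side tin [ 617.6 -329.8   55.1] 1.3
side paper [ 643.3 -218.     1.1] 1.2
side wood [ 378.8 -244.4    6.9] 8.4
   broad 359 [nan nan] [nan nan] [nan nan] ((606.3510131835938, -117.15327453613281), (87.20670318603516, 53.090904235839844), 83.25513458251953)
   slim 439 [nan nan] [nan nan] [nan nan] ((468.9644775390625, -306.5672607421875), (86.7669448852539, 36.545692443847656), 85.39129638671875)
   tin 306 [nan nan] [nan nan] [nan nan] ((624.9490966796875, -329.7697448730469), (37.309051513671875, 84.45956420898438), 2.4402048587799072)
top broad [ 609.9 -108.2   61.2] 2.4
top slim [ 475.7 -299.4   67. ] 2.2
top tin [ 628.4 -318.9   57.2] 2.4
top paper [ 565.1 -238.4    5.3] 3.3
top wood [496.7 -21.1   2.8] 2.3
   broad 382 [nan nan] [nan nan] [nan nan] ((nan, nan), (0.0, 0.0), 0.0)
   slim 275 [nan nan] [nan nan] [nan nan] ((472.62506103515625, -305.21942138671875), (86.75569152832031, 35.52073669433594), 88.46652221679688)
   tin 253 [nan nan] [nan nan] [nan nan] ((626.9407958984375, -327.80303955078125), (37.5074348449707, 86.30328369140625), 3.946934938430786)
```

```bash
python3 - <<'E'
from h import *
p=np.load('rack.npy')
for n in('side','top'):
    c=viewer.calibration(n);z=np.load(n+'0.npz');W=unproj(z['d'],c)*1000
    off=dict(side=0,top=3)[n]
    Wf=W.reshape(-1,3);Wf=Wf[~np.isnan(Wf[:,0])]
    # broad
    q=Wf[(np.abs(Wf[:,0]-606)<60)&(np.abs(Wf[:,1]+115)<65)&(Wf[:,2]-off>48)&(Wf[:,2]-off<66)]
    print(n,'broad',len(q),cv2.minAreaRect(q[:,:2].astype(np.float32)))
    # rack frame
    cc,s=np.cos(p[2]),np.sin(p[2]);d=Wf[:,:2]-p[:2];R=np.c_[d@[cc,s],d@[-s,cc],Wf[:,2]-off]
    q=R[(R[:,2]>150)&(R[:,2]<215)&(R[:,0]>-30)&(R[:,0]<240)&(abs(R[:,1])<170)]
    print(n,'deck',len(q),cv2.minAreaRect(q[:,:2].astype(np.float32)),np.percentile(q[:,0],[.5,1,99,99.5]).round(1),np.percentile(q[:,1],[.3,1,99,99.7]).round(1))
    # outer face points of board
    q=R[(R[:,2]>158)&(R[:,2]<198)&(abs(R[:,0]-12)<14)&(abs(R[:,1])<130)]
    if len(q)>30:
        f=np.polyfit(q[:,1],q[:,0],1);print('face',len(q),np.median(q[:,0]).round(1),np.degrees(np.arctan(f[0])).round(2))
    # extents across rows of deck per x-slice
    for x0 in(30,80,130,180):
        q=R[(abs(R[:,0]-x0)<20)&(abs(R[:,2]-165)<8)];print(x0,q[:,1].min().round(1),q[:,1].max().round(1),np.median(q[:,2]).round(1),end=';')
    print()
    # guide/roller points at entry: x -10..30, z 55..95
    q=R[(R[:,0]>-5)&(R[:,0]<40)&(R[:,2]>60)&(R[:,2]<95)&(abs(R[:,1])<115)]
    print(len(q));h,_=np.histogram(q[:,1],np.arange(-115,116,5));print(dict(zip(range(-115,115,5),h.tolist())))
E
```

```text
side broad 342 ((605.1920166015625, -116.84175109863281), (87.25494384765625, 56.30372619628906), 86.77689361572266)
side deck 3113 ((99.90919494628906, -6.272613525390625), (195.53463745117188, 272.5256042480469), 0.4408414661884308) [  4.4   4.9 190.6 192.3] [-139.6 -134.9  128.7  129.2]
face 691 7.7 0.14
30 -890.7 128.7 162.7;80 -892.9 129.5 162.6;130 -896.0 129.1 162.2;180 -901.2 128.8 164.2;
372
{-115: 0, -110: 0, -105: 0, -100: 0, -95: 37, -90: 13, -85: 7, -80: 10, -75: 10, -70: 12, -65: 8, -60: 7, -55: 5, -50: 5, -45: 28, -40: 18, -35: 0, -30: 0, -25: 0, -20: 0, -15: 0, -10: 0, -5: 0, 0: 0, 5: 0, 10: 0, 15: 3, 20: 33, 25: 15, 30: 11, 35: 10, 40: 10, 45: 13, 50: 10, 55: 12, 60: 11, 65: 11, 70: 11, 75: 8, 80: 4, 85: 8, 90: 42, 95: 0, 100: 0, 105: 0, 110: 0}
top broad 377 ((607.5511474609375, -115.18914794921875), (84.5799789428711, 54.49278259277344), 85.70311737060547)
top deck 5235 ((101.44464874267578, -8.514358520507812), (270.6463317871094, 187.63278198242188), 89.96794891357422) [  8.1   8.3 192.4 193.1] [-142.  -140.3  124.8  126.5]
face 233 8.7 -0.09
30 -142.7 126.7 162.0;80 -142.3 126.8 162.2;130 -143.9 126.8 162.3;180 -143.2 126.7 162.3;
198
{-115: 0, -110: 0, -105: 0, -100: 5, -95: 13, -90: 7, -85: 8, -80: 7, -75: 6, -70: 7, -65: 7, -60: 6, -55: 4, -50: 4, -45: 12, -40: 0, -35: 0, -30: 0, -25: 0, -20: 0, -15: 0, -10: 0, -5: 0, 0: 0, 5: 0, 10: 0, 15: 6, 20: 12, 25: 7, 30: 8, 35: 6, 40: 9, 45: 6, 50: 9, 55: 6, 60: 8, 65: 4, 70: 6, 75: 7, 80: 7, 85: 7, 90: 4, 95: 0, 100: 0, 105: 0, 110: 0}
```

```bash
cat >> h.py <<'E'
from scipy.spatial.transform import Rotation as Ro, Slerp
RACK=np.array([526.5,85.2,np.radians(93.5)])
ITEMS=dict(slim=(470.8,-305.9,87.2),tin=(626.,-328.8,93.),broad=(606.4,-116.,86.))
def rot(psi,th):
    f=np.array([np.cos(psi),np.sin(psi),0]);z=np.sin(th)*f-np.cos(th)*np.array([0,0,1]);y=np.array([np.sin(psi),-np.cos(psi),0])
    return Ro.from_matrix(np.c_[np.cross(y,z),y,z])
def item_pose(c,psi,pitch,th,b,h,e):
    """TCP pose holding item whose underside centre is c (mm), yaw psi deg, nose-down pitch deg; th: tool lean in item frame"""
    psi,pitch,th=np.radians([psi,pitch,th]);f=np.array([np.cos(psi),np.sin(psi),0]);k=np.array([0,0,1.])
    fx=np.cos(pitch)*f-np.sin(pitch)*k;up=np.sin(pitch)*f+np.cos(pitch)*k
    R=rot(psi,th-pitch);G=np.array(c)-b*fx+h*up
    return (G+(19+e)*R.as_matrix()[:,2])/1000,R
def lane(x,yl,hov):
    """world mm of point on lane: rack x along, lane y, height above roller plane"""
    c,s=np.cos(RACK[2]),np.sin(RACK[2]);z=74-x*np.tan(np.radians(8))+hov
    return np.array([RACK[0]+c*x-s*yl,RACK[1]+s*x+c*yl,z])
def cur():
    o=manip.get_obs();return np.array(o['position']),Ro.from_quat(o['ee_rot']),o
def rows(P0,R0,P1,R1,n,g):
    rv=(R0.inv()*R1).as_rotvec(degrees=True)/n;rv=np.round(rv,1)
    R=R0;P=P0.copy();out=[]
    for i in range(n):
        T=P0+(P1-P0)*(i+1)/n
        d=np.round(R.inv().apply(T-P),3);P=P+R.apply(d);out.append(d.tolist()+rv.tolist()+[g]);R=R*Ro.from_rotvec(rv,degrees=True)
    print(str(out).replace(' ',''));print('end',P.round(4),'err mm',((P-P1)*1000).round(1),'rot err',((R.inv()*R1).as_rotvec(degrees=True)).round(2))
    return P,R
E
python3 - <<'E'
from h import *
P,R,o=cur()
x,y,psi=ITEMS['slim']
Pg,Rg=item_pose([x,y,0],psi,0,48,22,40,4);print('grasp',Pg)
pre=Pg-Rg.as_matrix()[:,2]*.12;print('pre',pre)
print((R.inv()*Rg).magnitude()*57.3)
Rm=Slerp([0,1],Ro.concatenate([R,Rg]))(.5)
P1=np.array([.45,.2,.42]);a=rows(P,R,P1,Rm,10,1);rows(*a,pre+[0,0,.04],Rg,10,1)
E
```

```text
grasp [ 0.47056026 -0.31080181  0.02461   ]
pre [ 0.46620397 -0.39987272  0.10490567]
88.85279122573417
[[-0.038,-0.031,-0.019,-1.6,2.0,3.6,1],[-0.039,-0.028,-0.021,-1.6,2.0,3.6,1],[-0.04,-0.025,-0.023,-1.6,2.0,3.6,1],[-0.041,-0.022,-0.025,-1.6,2.0,3.6,1],[-0.041,-0.018,-0.028,-1.6,2.0,3.6,1],[-0.041,-0.016,-0.029,-1.6,2.0,3.6,1],[-0.04,-0.011,-0.031,-1.6,2.0,3.6,1],[-0.041,-0.009,-0.032,-1.6,2.0,3.6,1],[-0.039,-0.004,-0.035,-1.6,2.0,3.6,1],[-0.039,-0.002,-0.035,-1.6,2.0,3.6,1]]
end [0.4499 0.1999 0.4197] err mm [-0.1 -0.1 -0.3] rot err [-0.07  0.22  0.14]
[[-0.054,-0.038,0.0,-1.6,2.0,3.6,1],[-0.057,-0.034,-0.002,-1.6,2.0,3.6,1],[-0.058,-0.03,-0.006,-1.6,2.0,3.6,1],[-0.06,-0.026,-0.008,-1.6,2.0,3.6,1],[-0.061,-0.023,-0.011,-1.6,2.0,3.6,1],[-0.062,-0.018,-0.014,-1.6,2.0,3.6,1],[-0.062,-0.014,-0.016,-1.6,2.0,3.6,1],[-0.063,-0.009,-0.019,-1.6,2.0,3.6,1],[-0.062,-0.005,-0.021,-1.6,2.0,3.6,1],[-0.062,-0.0,-0.024,-1.6,2.0,3.6,1]]
end [ 0.4663 -0.4     0.1447] err mm [ 0.1 -0.2 -0.2] rot err [-0.07  0.42  0.33]
```

Request:
{"api": "move_arm", "payload": {"deltas": [[-0.038,-0.031,-0.019,-1.6,2.0,3.6,1],[-0.039,-0.028,-0.021,-1.6,2.0,3.6,1],[-0.04,-0.025,-0.023,-1.6,2.0,3.6,1],[-0.041,-0.022,-0.025,-1.6,2.0,3.6,1],[-0.041,-0.018,-0.028,-1.6,2.0,3.6,1],[-0.041,-0.016,-0.029,-1.6,2.0,3.6,1],[-0.04,-0.011,-0.031,-1.6,2.0,3.6,1],[-0.041,-0.009,-0.032,-1.6,2.0,3.6,1],[-0.039,-0.004,-0.035,-1.6,2.0,3.6,1],[-0.039,-0.002,-0.035,-1.6,2.0,3.6,1]], "force": 45}}

```text
clock: 1.35
position: [0.4505, 0.1985, 0.4207]
ee_rot: [0.431, 0.876, 0.159, -0.15]
ft_force: [0.5, 0.4, -0.1]
grip_width: 1.002
```

Right on plan (0.450, 0.200, 0.420). Now on to the slim carton's pre-grasp, a little slower and with the opening reduced.

```bash
python3 - <<'E'
from h import *
P,R,o=cur();print(np.round(o['joint_pos'],2))
x,y,psi=ITEMS['slim']
Pg,Rg=item_pose([x,y,0],psi,0,48,22,40,4)
pre=Pg-Rg.as_matrix()[:,2]*.12+[0,0,.06]
rows(P,R,pre,Rg,10,.6)
E
```

```text
[-0.7  -0.01  0.49  1.53 -0.44  1.65  0.42]
[[-0.053,-0.037,-0.001,-1.6,2.0,3.6,0.6],[-0.056,-0.034,-0.005,-1.6,2.0,3.6,0.6],[-0.057,-0.03,-0.007,-1.6,2.0,3.6,0.6],[-0.059,-0.026,-0.01,-1.6,2.0,3.6,0.6],[-0.06,-0.022,-0.013,-1.6,2.0,3.6,0.6],[-0.061,-0.018,-0.015,-1.6,2.0,3.6,0.6],[-0.061,-0.013,-0.018,-1.6,2.0,3.6,0.6],[-0.061,-0.009,-0.021,-1.6,2.0,3.6,0.6],[-0.061,-0.005,-0.023,-1.6,2.0,3.6,0.6],[-0.06,-0.0,-0.024,-1.6,2.0,3.6,0.6]]
end [ 0.4664 -0.3997  0.1644] err mm [ 0.2  0.1 -0.5] rot err [0.01 0.25 0.25]
```

Request:
{"api": "move_arm", "payload": {"deltas": [[-0.053,-0.037,-0.001,-1.6,2.0,3.6,0.6],[-0.056,-0.034,-0.005,-1.6,2.0,3.6,0.6],[-0.057,-0.03,-0.007,-1.6,2.0,3.6,0.6],[-0.059,-0.026,-0.01,-1.6,2.0,3.6,0.6],[-0.06,-0.022,-0.013,-1.6,2.0,3.6,0.6],[-0.061,-0.018,-0.015,-1.6,2.0,3.6,0.6],[-0.061,-0.013,-0.018,-1.6,2.0,3.6,0.6],[-0.061,-0.009,-0.021,-1.6,2.0,3.6,0.6],[-0.061,-0.005,-0.023,-1.6,2.0,3.6,0.6],[-0.06,0.0,-0.024,-1.6,2.0,3.6,0.6]]}}

```text
clock: 2.6
position: [0.4665, -0.3759, 0.173]
ee_rot: [0.661, 0.632, 0.294, -0.279]
ft_force: [2.2, -0.3, 0.9]
grip_width: 0.8
```

```bash
python3 - <<'E'
from h import *
P,R,o=cur();print(P,np.round(o['joint_pos'],2),np.round(o['joint_velocities'],2))
x,y,psi=ITEMS['slim']
Pg,Rg=item_pose([x,y,0],psi,0,48,22,40,4)
print('rot err',(R.inv()*Rg).as_rotvec(degrees=True).round(1), 'tool z',R.as_matrix()[:,2].round(3))
p,d=viewer.camera('top');np.savez('top1.npz',p=p,d=d);crop(p,230,130,380,270,5,'t1.png')
p,d=viewer.camera('side');np.savez('side1.npz',p=p,d=d);crop(p,215,160,365,295,5,'s1.png')
E
```

```text
[ 0.46654156 -0.37594149  0.17301866] [ 0.47  0.91  0.77  1.18 -0.95  2.04  1.13] [ 1.23  0.87 -0.6  -1.2  -0.3   0.28 -0.42]
rot err [-0.1  0.2  0.2] tool z [ 0.035  0.74  -0.672]
```

View pics/t1.png

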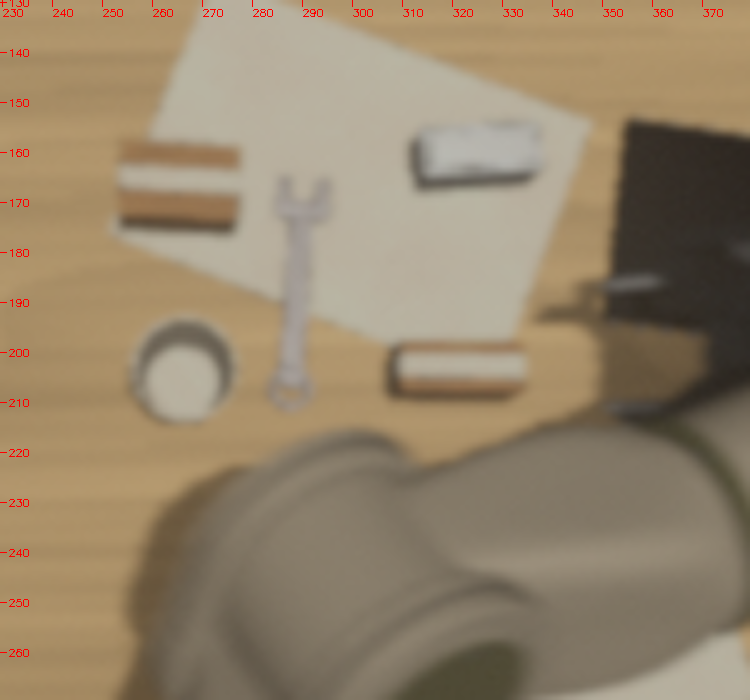

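View pics/s1.png

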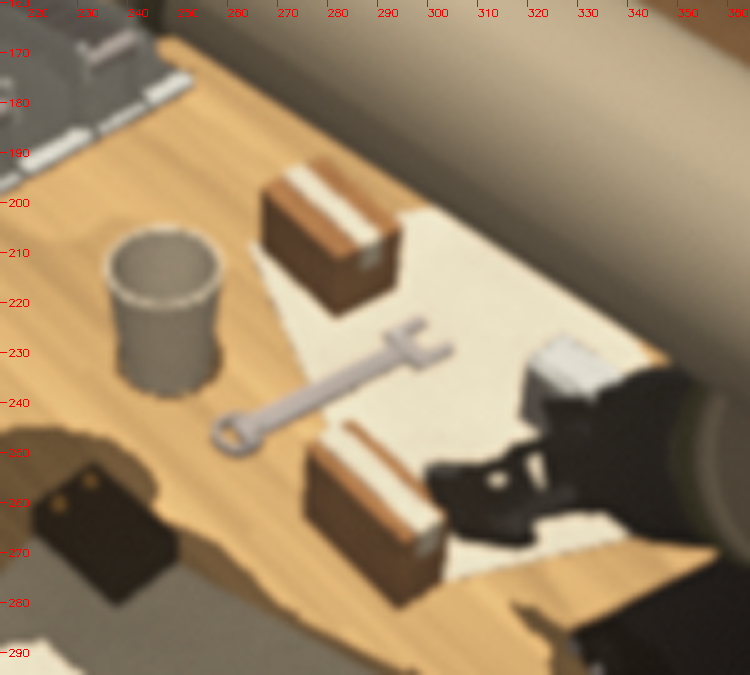

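Request:
{"api": "move_arm", "payload": {"deltas": [[0,0,0,0,0,0,0.6],[0,0,0,0,0,0,0.6]]}}

```text
clock: 2.95
position: [0.4674, -0.3735, 0.1757]
ee_rot: [0.659, 0.634, 0.293, -0.278]
ft_force: [0.2, -0.1, 0.5]
grip_width: 0.799
```

```bash
python3 - <<'E'
from h import *
P,R,o=cur();print(P,np.round(o['joint_pos'],3),np.round(o['joint_velocities'],2))
x,y,psi=ITEMS['slim']
Pg,Rg=item_pose([x,y,0],psi,0,48,22,40,4)
print('rot err',(R.inv()*Rg).as_rotvec(degrees=True).round(1))
pre=Pg-Rg.as_matrix()[:,2]*.08
a=rows(P,R,pre,Rg,5,.6);rows(*a,Pg,Rg,3,.6)
E
```

```text
[ 0.46738357 -0.37350487  0.17574101] [ 0.468  0.903  0.767  1.184 -0.945  2.041  1.132] [-0.01 -0.01  0.    0.    0.    0.   -0.  ]
rot err [-0.1  0.4  0.5]
[[-0.014,-0.0,0.014,-0.0,0.1,0.1,0.6],[-0.014,-0.0,0.013,-0.0,0.1,0.1,0.6],[-0.014,-0.0,0.014,-0.0,0.1,0.1,0.6],[-0.014,-0.0,0.013,-0.0,0.1,0.1,0.6],[-0.014,-0.0,0.014,-0.0,0.1,0.1,0.6]]
end [ 0.4678 -0.3701  0.0782] err mm [0.1 0.1 0.1] rot err [-0.1  -0.15  0.  ]
[[-0.0,0.0,0.027,-0.0,-0.0,0.0,0.6],[-0.0,0.0,0.026,-0.0,-0.0,0.0,0.6],[-0.0,0.0,0.027,-0.0,-0.0,0.0,0.6]]
end [ 0.4706 -0.3106  0.0248] err mm [0.  0.2 0.2] rot err [-0.1  -0.15  0.  ]
```

Request:
{"api": "move_arm", "payload": {"deltas": [[-0.014,0,0.014,0,0.1,0.1,0.6],[-0.014,0,0.013,0,0.1,0.1,0.6],[-0.014,0,0.014,0,0.1,0.1,0.6],[-0.014,0,0.013,0,0.1,0.1,0.6],[-0.014,0,0.014,0,0.1,0.1,0.6],[0,0,0,0,0,0,0.6]]}}

```text
clock: 3.7
position: [0.4662, -0.3706, 0.0754]
ee_rot: [0.662, 0.628, 0.295, -0.283]
ft_force: [0.1, -0.0, -0.1]
grip_width: 0.798
```

```bash
python3 - <<'E'
from h import *
P,R,o=cur();print(P,np.round(o['joint_pos'],3),np.round(o['joint_velocities'],2))
x,y,psi=ITEMS['slim']
Pg,Rg=item_pose([x,y,0],psi,0,48,22,40,4)
print('rot err',(R.inv()*Rg).as_rotvec(degrees=True).round(1))
rows(P,R,Pg,Rg,4,.6)
p,d=viewer.camera('side');np.savez('side1.npz',p=p,d=d);crop(p,235,200,365,300,6,'s2.png')
E
```

```text
[ 0.46618896 -0.3706015   0.07536155] [ 0.476  1.01   0.731  1.236 -0.967  1.929  1.204] [-0.   -0.03  0.02 -0.02  0.    0.02 -0.01]
rot err [-0.1 -0.3 -0.3]
[[0.001,0.0,0.02,-0.0,-0.1,-0.1,0.6],[0.0,0.001,0.019,-0.0,-0.1,-0.1,0.6],[0.001,0.0,0.02,-0.0,-0.1,-0.1,0.6],[0.0,0.001,0.02,-0.0,-0.1,-0.1,0.6]]
end [ 0.471  -0.3106  0.0241] err mm [ 0.4  0.2 -0.5] rot err [-0.13  0.12  0.14]
```

View pics/s2.png

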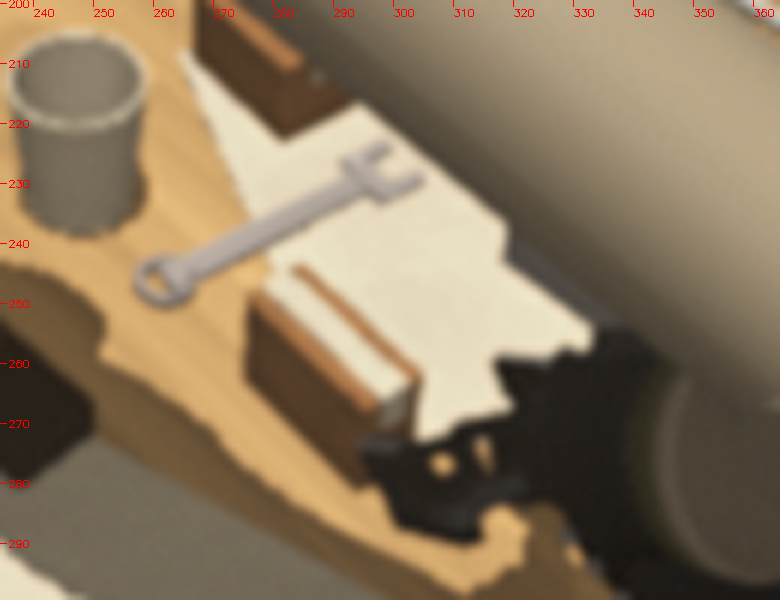

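Request:
{"api": "move_arm", "payload": {"deltas": [[0.001,0,0.02,0,-0.1,-0.1,0.6],[0,0.001,0.019,0,-0.1,-0.1,0.6],[0.001,0,0.02,0,-0.1,-0.1,0.6],[0,0.001,0.02,0,-0.1,-0.1,0.6],[0,0,0,0,0,0,0.6]]}}

```text
clock: 4.38
position: [0.4719, -0.31, 0.0256]
ee_rot: [0.66, 0.632, 0.294, -0.28]
ft_force: [-0.3, -0.5, 0.2]
grip_width: 0.808
```

Request:
{"api": "move_arm", "payload": {"deltas": [[0,0,0,0,0,0,-0.6],[0,0,0,0,0,0,-0.6],[0,0,0,0,0,0,-0.6],[0,0,0,0,0,0,-0.6]], "force": 45}}

```text
clock: 4.88
position: [0.4715, -0.3122, 0.0265]
ee_rot: [0.661, 0.632, 0.293, -0.278]
ft_force: [-1.2, -4.2, 6.0]
grip_width: 0.419
```

```bash
python3 - <<'E'
from h import *
P,R,o=cur();print(P,np.round(o['joint_pos'],3),o['ft_force'],o['grip_width'])
p,d=viewer.camera('side');crop(p,235,200,365,300,6,'s3.png')
E
```

```text
[ 0.47145362 -0.31222086  0.02651037] [ 0.379  0.989  0.712  1.401 -0.983  1.799  1.249] [-1.21775305 -4.15390936  6.01937427] 0.4188296423638236
```

View pics/s3.png

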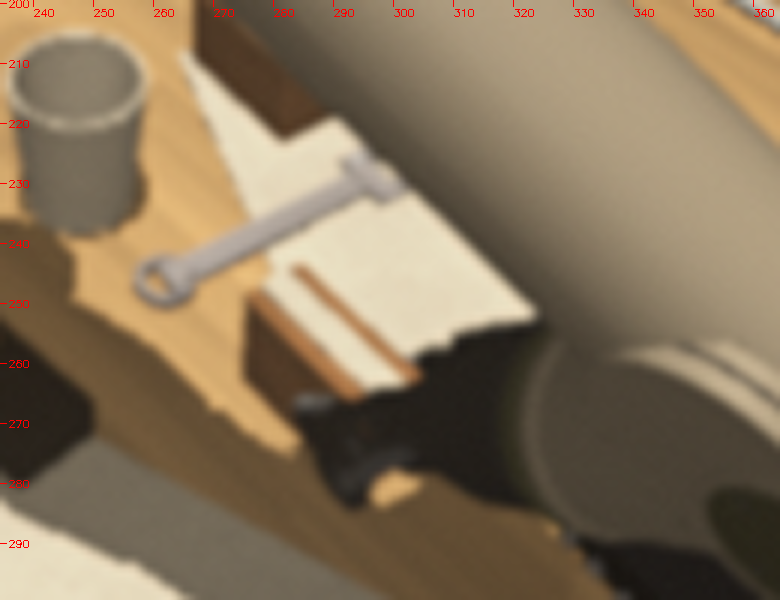

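```bash
cat >> h.py <<'E'
def lane_pose(item,x,hov,th=48,b=22,h=40,e=4,dy=0,pitch=8):
    yl={'slim':-62,'tin':-62,'broad':62}[item]+dy
    return item_pose(lane(x,yl,hov),np.degrees(RACK[2]),pitch,th,b,h,e)
E
python3 - <<'E'
from h import *
P,R,o=cur()
a=rows(P,R,P+[0,0,.2],R,5,-.6)
Pa,Ra=lane_pose('slim',-80,12);print(Pa)
a=rows(*a,Pa+[0,-.02,.06],Ra,9,-.6)
c=viewer.calibration('top');print('cup',ray((266,203),c,.085))
E
```

```text
[[0.03,0.0,-0.027,0.0,0.0,0.0,-0.6],[0.029,0.0,-0.027,0.0,0.0,0.0,-0.6],[0.03,0.0,-0.027,0.0,0.0,0.0,-0.6],[0.029,0.0,-0.027,0.0,0.0,0.0,-0.6],[0.03,0.001,-0.027,0.0,0.0,0.0,-0.6]]
end [ 0.4718 -0.3124  0.2268] err mm [ 0.4 -0.3  0.3] rot err [0. 0. 0.]
[0.59335584 0.00770204 0.12229678]
[[0.019,0.012,0.028,0.5,-0.9,-0.5,-0.6],[0.02,0.012,0.028,0.5,-0.9,-0.5,-0.6],[0.019,0.013,0.028,0.5,-0.9,-0.5,-0.6],[0.021,0.013,0.027,0.5,-0.9,-0.5,-0.6],[0.02,0.014,0.027,0.5,-0.9,-0.5,-0.6],[0.021,0.014,0.026,0.5,-0.9,-0.5,-0.6],[0.021,0.014,0.026,0.5,-0.9,-0.5,-0.6],[0.021,0.015,0.026,0.5,-0.9,-0.5,-0.6],[0.022,0.015,0.025,0.5,-0.9,-0.5,-0.6]]
end [ 0.593  -0.0118  0.1822] err mm [-0.4  0.5 -0.1] rot err [-0.13  0.41  0.19]
cup [[ 0.47317362 -0.11159679  0.085     ]]
```

Request:
{"api": "move_arm", "payload": {"deltas": [[0.015,0,-0.014,0,0,0,-0.6],[0.03,0,-0.027,0,0,0,-0.6],[0.03,0,-0.027,0,0,0,-0.6],[0.03,0,-0.027,0,0,0,-0.6],[0.03,0,-0.027,0,0,0,-0.6],[0.015,0,-0.013,0,0,0,-0.6]]}}

```text
clock: 5.68
position: [0.4711, -0.3107, 0.2303]
ee_rot: [0.661, 0.633, 0.293, -0.278]
ft_force: [-0.7, 0.3, -1.6]
grip_width: 0.422
```

Request:
{"api": "move_arm", "payload": {"deltas": [[0.019,0.012,0.028,0.5,-0.9,-0.5,-0.6],[0.02,0.012,0.028,0.5,-0.9,-0.5,-0.6],[0.019,0.013,0.028,0.5,-0.9,-0.5,-0.6],[0.021,0.013,0.027,0.5,-0.9,-0.5,-0.6],[0.02,0.014,0.027,0.5,-0.9,-0.5,-0.6],[0.021,0.014,0.026,0.5,-0.9,-0.5,-0.6],[0.021,0.014,0.026,0.5,-0.9,-0.5,-0.6],[0.021,0.015,0.026,0.5,-0.9,-0.5,-0.6],[0.022,0.015,0.025,0.5,-0.9,-0.5,-0.6]]}}

```text
clock: 6.8
position: [0.5919, -0.0083, 0.1828]
ee_rot: [0.643, 0.687, 0.231, -0.248]
ft_force: [0.1, -0.7, -1.6]
grip_width: 0.418
```

```bash
python3 - <<'E'
from h import *
P,R,o=cur();print(P,np.round(o['joint_pos'],3),np.round(o['joint_velocities'],2),o['grip_width'])
Pa,Ra=lane_pose('slim',-60,12);print(Pa)
print('rot err',(R.inv()*Ra).as_rotvec(degrees=True).round(1))
rows(P,R,Pa,Ra,4,-.6)
for n in('side','top'):
    p,d=viewer.camera(n);np.savez(n+'4.npz',p=p,d=d)
    crop(p,*( (150,95,300,225,5) if n=='side' else (125,125,285,245,5)),n[0]+'4.png')
E
```

```text
[ 0.59188678 -0.00832183  0.18280202] [-0.227  0.559  0.705  1.575 -0.928  1.6    0.738] [-0.44 -0.01 -0.1  -0.01 -0.05 -0.32 -0.34] 0.41809321690411544
[0.59213487 0.02766474 0.11948596]
rot err [-0.2  0.4  0.2]
[[-0.003,0.001,0.018,-0.1,0.1,0.0,-0.6],[-0.003,0.0,0.018,-0.1,0.1,0.0,-0.6],[-0.004,0.001,0.018,-0.1,0.1,0.0,-0.6],[-0.003,0.001,0.018,-0.1,0.1,0.0,-0.6]]
end [0.5926 0.0279 0.1192] err mm [ 0.5  0.2 -0.3] rot err [ 0.16 -0.04  0.18]
```

View pics/s4.png

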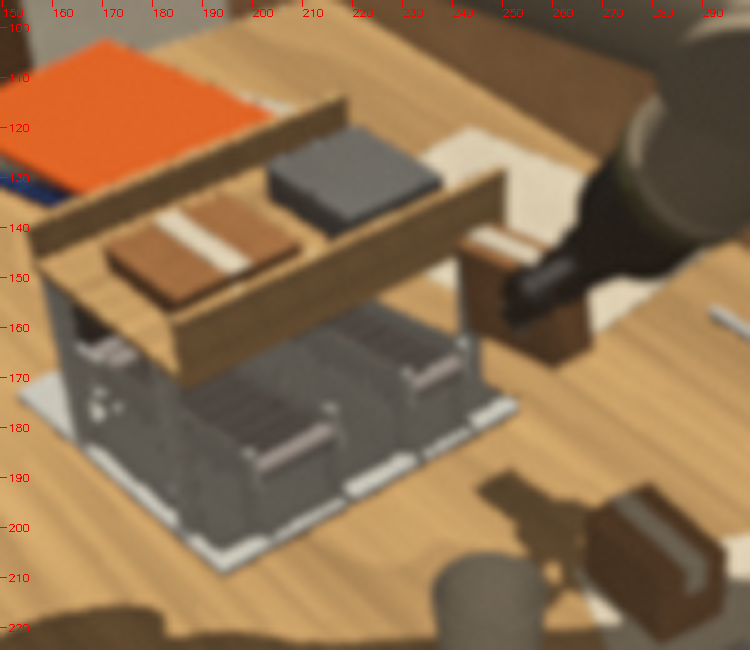

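View pics/t4.png

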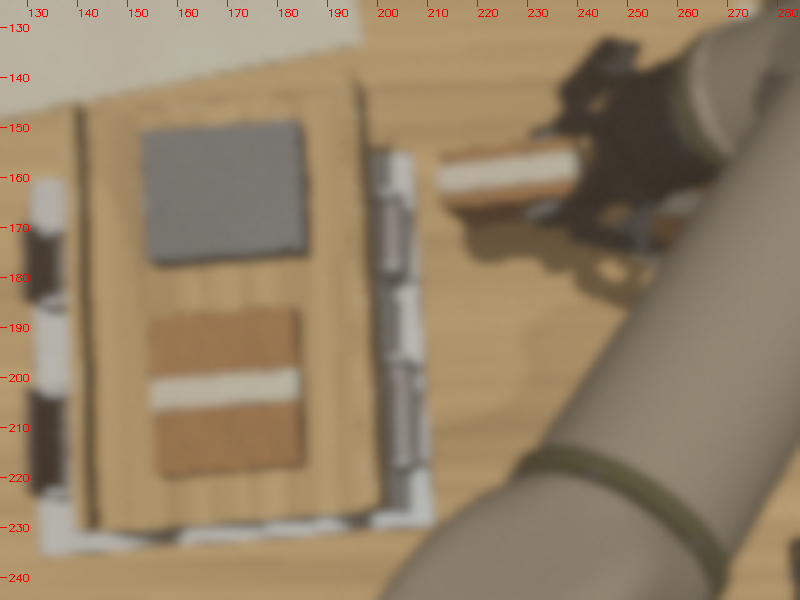

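```bash
cat >> h.py <<'E'
def held(P,R,b=22,h=40,e=4,th=48,H=64):
    M=R.as_matrix();t=np.radians(th);z=M[:,2];x=M[:,0]
    # item frame: z = s*f - c*up ; x = c*f + s*up  (tool x = y cross z)
    f=np.sin(t)*z+np.cos(t)*x;up=-np.cos(t)*z+np.sin(t)*x
    G=P*1000-(19+e)*z;c=G+b*f-h*up
    return c,f,up
def inrack(X):
    c,s=np.cos(RACK[2]),np.sin(RACK[2]);d=np.asarray(X)[...,:2]-RACK[:2]
    return np.stack([d@[c,s],d@[-s,c],np.asarray(X)[...,2]],-1)
E
python3 - <<'E'
from h import *
P,R,o=cur();c,f,up=held(P,R);print('centre',c,'f',f.round(3),'up',up.round(3))
top=c+64*up;print('top centre',top)
for n in('side','top'):
    cal=viewer.calibration(n);z=np.load(n+'4.npz');W=unproj(z['d'],cal)*1000
    W[...,2]-=3*(n=='top')
    Wf=W.reshape(-1,3);col=z['p'].reshape(-1,3).astype(int);ok=~np.isnan(Wf[:,0]);Wf=Wf[ok];col=col[ok]
    d=Wf-top;a=d@f;l=d@np.cross(up,f);v=d@up
    m=(abs(v)<5)&(abs(a)<60)&(abs(l)<30)
    bright=col[:,0]>60
    q=np.c_[a,l][m&bright];print(n,len(q),cv2.minAreaRect(q.astype(np.float32)),'v',np.median(v[m&bright]).round(1), 'a',q[:,0].min().round(1),q[:,0].max().round(1),'l',np.percentile(q[:,1],[1,99]).round(1))
    front=q[(q[:,0]>10)];print('  front half l',np.percentile(front[:,1],[1,50,99]).round(1))
E
```

```text
centre [592.1976833   -2.53953124 157.7158592 ] f [-0.073  0.987 -0.143] up [-0.01   0.142  0.99 ]
top centre [591.58109865   6.57203776 221.06093899]
side 87 ((7.92759895324707, 2.723684310913086), (64.34060668945312, 37.46648406982422), 0.7661600112915039) v -3.2 a -24.3 40.2 l [-15.7  20.9]
  front half l [-15.6   1.9  20.9]
top 306 ((-4.9775390625, 4.704292297363281), (101.16900634765625, 58.114044189453125), 7.315906524658203) v -2.3 a -58.7 45.8 l [-24.1  28.2]
  front half l [-18.8  -0.4  15.9]
```

```bash
sed -i 's/RACK=np.array(\[526.5/RACK=np.array([527.0/' h.py; python3 - <<'E'
from h import *
P,R,o=cur()
Pa,Ra=lane_pose('slim',-60,9)
a=rows(P,R,Pa,Ra,4,-.6)
Pb,Rb=lane_pose('slim',21,5);a=rows(*a,Pb,Rb,5,-.6)
E
```

```text
[[-0.005,0.001,0.018,-0.1,0.1,0.1,-0.6],[-0.004,0.0,0.018,-0.1,0.1,0.1,-0.6],[-0.005,0.001,0.017,-0.1,0.1,0.1,-0.6],[-0.004,0.001,0.018,-0.1,0.1,0.1,-0.6]]
end [0.5931 0.028  0.1168] err mm [0.4 0.4 0.3] rot err [-0.09 -0.2   0.11]
[[0.01,-0.0,0.013,-0.0,-0.0,0.0,-0.6],[0.011,-0.0,0.013,-0.0,-0.0,0.0,-0.6],[0.01,-0.0,0.012,-0.0,-0.0,0.0,-0.6],[0.01,-0.0,0.013,-0.0,-0.0,0.0,-0.6],[0.01,-0.0,0.013,-0.0,-0.0,0.0,-0.6]]
end [0.588  0.1081 0.1008] err mm [ 0.3 -0.4 -0.3] rot err [-0.09 -0.2   0.11]
```

Request:
{"api": "move_arm", "payload": {"deltas": [[-0.005,0.001,0.018,-0.1,0.1,0.1,-0.6],[-0.004,0,0.018,-0.1,0.1,0.1,-0.6],[-0.005,0.001,0.017,-0.1,0.1,0.1,-0.6],[-0.004,0.001,0.018,-0.1,0.1,0.1,-0.6],[0,0,0,0,0,0,-0.6]]}}

```text
clock: 7.52
position: [0.5922, 0.0231, 0.1157]
ee_rot: [0.645, 0.683, 0.235, -0.25]
ft_force: [0.3, -0.6, -0.9]
grip_width: 0.408
```

```bash
python3 - <<'E'
from h import *
P,R,o=cur();c,f,up=held(P,R);print('item in rack',inrack(c),'f',f.round(3),'yaw',np.degrees(np.arctan2(f[1],f[0])))
x=inrack(c)[0];print('hover',inrack(c)[2]-(74-x*np.tan(np.radians(8))))
Pb,Rb=lane_pose('slim',21,5);rows(P,R,Pb,Rb,5,-.6)
p,d=viewer.camera('side');crop(p,150,95,300,225,5,'s5.png')
E
```

```text
item in rack [-64.52100261 -61.25539611  90.6025289 ] f [-0.056  0.989 -0.137] yaw 93.26010302372552
hover 7.534693339572826
[[0.011,0.0,0.013,0.0,-0.0,-0.1,-0.6],[0.011,0.0,0.013,0.0,-0.0,-0.1,-0.6],[0.012,0.0,0.014,0.0,-0.0,-0.1,-0.6],[0.011,0.0,0.013,0.0,-0.0,-0.1,-0.6],[0.011,0.001,0.013,0.0,-0.0,-0.1,-0.6]]
end [0.5882 0.1083 0.1012] err mm [ 0.5 -0.2  0.1] rot err [ 0.08 -0.1   0.24]
```

View pics/s5.png

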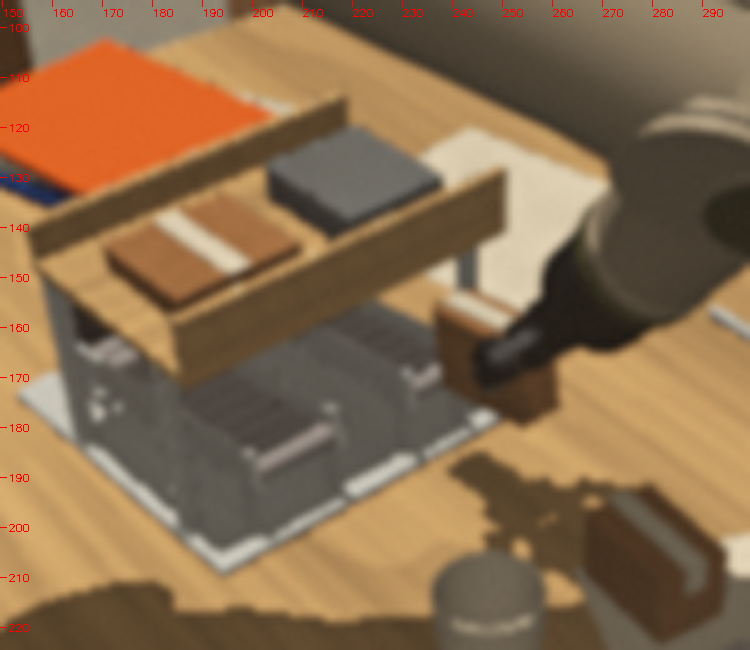

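Request:
{"api": "move_arm", "payload": {"deltas": [[0.011,0,0.013,0,0,0,-0.6],[0.011,0,0.013,0,0,0,-0.6],[0.012,0,0.014,0,0,0,-0.6]]}}

```text
clock: 7.95
position: [0.5901, 0.0755, 0.1087]
ee_rot: [0.645, 0.683, 0.236, -0.249]
ft_force: [0.3, -0.4, -1.9]
grip_width: 0.416
```

```bash
cat > st.py <<'E'
from h import *
import sys
def st(item,b=22,h=40,e=4,th=48):
    P,R,o=cur();c,f,up=held(P,R,b,h,e,th);r=inrack(c)
    print('in rack',r.round(1),'hover',(r[2]-(74-r[0]*np.tan(np.radians(8)))).round(1),'yaw',np.degrees(np.arctan2(f[1],f[0])).round(1),'pitch',np.degrees(np.arcsin(-f[2])).round(1),'F',np.round(o['ft_force'],1),'w',o['grip_width']*85,'t',o['clock'],'q6',o['joint_pos'][5])
    return P,R,o
E
python3 - <<'E'
from st import *
P,R,o=st('slim')
Pb,Rb=lane_pose('slim',21,4);rows(P,R,Pb,Rb,3,-.6)
p,d=viewer.camera('side');crop(p,150,95,300,225,5,'s6.png')
p,d=viewer.camera('top');crop(p,125,125,285,245,5,'t6.png')
E
```

```text
in rack [-12.1 -62.4  83.7] hover 8.0 yaw 93.2 pitch 7.9 F [ 0.3 -0.4 -1.9] w 35.36411643660562 t 7.95 q6 1.416973191680749
[[0.007,-0.0,0.009,0.1,-0.0,-0.1,-0.6],[0.006,-0.0,0.01,0.1,-0.0,-0.1,-0.6],[0.007,-0.0,0.009,0.1,-0.0,-0.1,-0.6]]
end [0.5881 0.1088 0.1002] err mm [0.4 0.3 0.1] rot err [-0.08 -0.07  0.15]
```

View pics/s6.png

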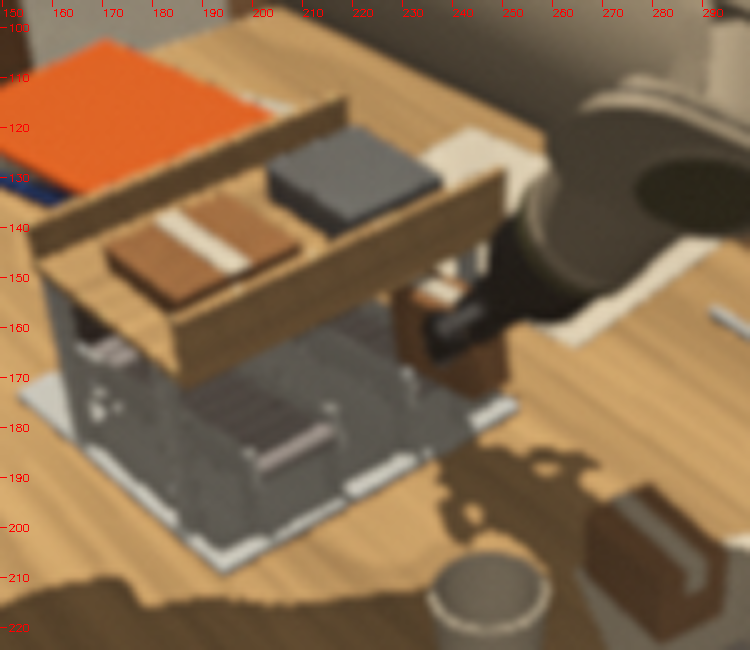

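View pics/t6.png

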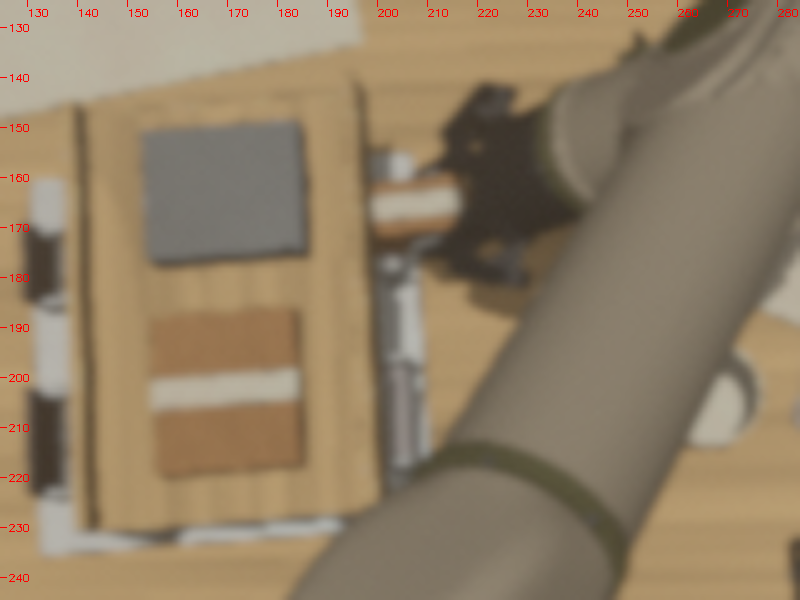

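Request:
{"api": "move_arm", "payload": {"deltas": [[0.007,0,0.009,0,0,0,-0.6],[0.006,0,0.01,0,0,0,-0.6],[0.007,0,0.009,0,0,0,-0.6],[0,0,0,0,0,0,-0.6]]}}

```text
clock: 8.55
position: [0.5879, 0.1083, 0.0998]
ee_rot: [0.645, 0.683, 0.235, -0.249]
ft_force: [-0.6, -0.5, -1.8]
grip_width: 0.418
```

```bash
python3 - <<'E'
from st import *
P,R,o=st('slim')
Pb,Rb=lane_pose('slim',22,1);rows(P,R,Pb,Rb,2,-.6)
p,d=viewer.camera('side');crop(p,180,105,280,205,7,'s7.png')
E
```

```text
in rack [ 20.8 -62.2  74.7] hover 3.6 yaw 93.3 pitch 7.9 F [-0.6 -0.5 -1.8] w 35.52676163554811 t 8.55 q6 1.3703236213805001
[[-0.0,-0.0,0.001,0.1,-0.0,-0.1,-0.6],[-0.001,-0.0,0.002,0.1,-0.0,-0.1,-0.6]]
end [0.5878 0.1094 0.0968] err mm [ 0.2 -0.1 -0.1] rot err [-0.05 -0.08  0.05]
```

View pics/s7.png

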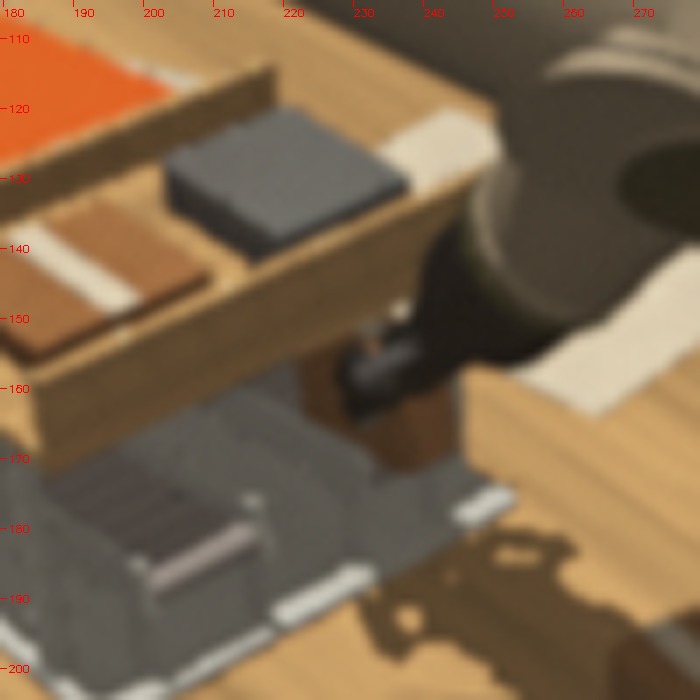

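Request:
{"api": "move_arm", "payload": {"deltas": [[-0.001,0,0.001,0,0,0,-0.6],[-0.001,0,0.001,0,0,0,-0.6],[0,0,0,0,0,0,-0.6]]}}

```text
clock: 8.98
position: [0.5885, 0.107, 0.0983]
ee_rot: [0.645, 0.683, 0.236, -0.249]
ft_force: [-2.6, 0.8, 5.9]
grip_width: 0.414
```

```bash
python3 - <<'E'
from st import *
P,R,o=st('slim')
E
```

```text
in rack [ 19.5 -62.8  73.2] hover 2.0 yaw 93.2 pitch 7.8 F [-2.6  0.8  5.9] w 35.21153083710969 t 8.975 q6 1.3700282042613112
```

Request:
{"api": "move_arm", "payload": {"deltas": [[0,0,0,0,0,0,0.3],[0,0,0,0,0,0,0.3],[0,0,0,0,0,0,0.3],[0,0,0,0,0,0,0.3],[0,0,0,0,0,0,0.3],[0,0,0,0,0,0,0.3]]}}

```text
clock: 9.72
position: [0.5883, 0.1068, 0.0971]
ee_rot: [0.645, 0.683, 0.236, -0.249]
ft_force: [0.4, -0.4, -0.1]
grip_width: 0.648
```

```bash
python3 - <<'E'
from st import *
P,R,o=st('slim')
p,d=viewer.camera('side');crop(p,150,105,280,205,6,'s8.png')
p,d=viewer.camera('top');crop(p,125,125,225,245,5,'t8.png')
E
```

```text
in rack [ 19.2 -62.5  72.1] hover 0.8 yaw 93.2 pitch 8.0 F [ 0.4 -0.4 -0.1] w 55.114508557893 t 9.725 q6 1.3680580798926236
```

View pics/s8.png

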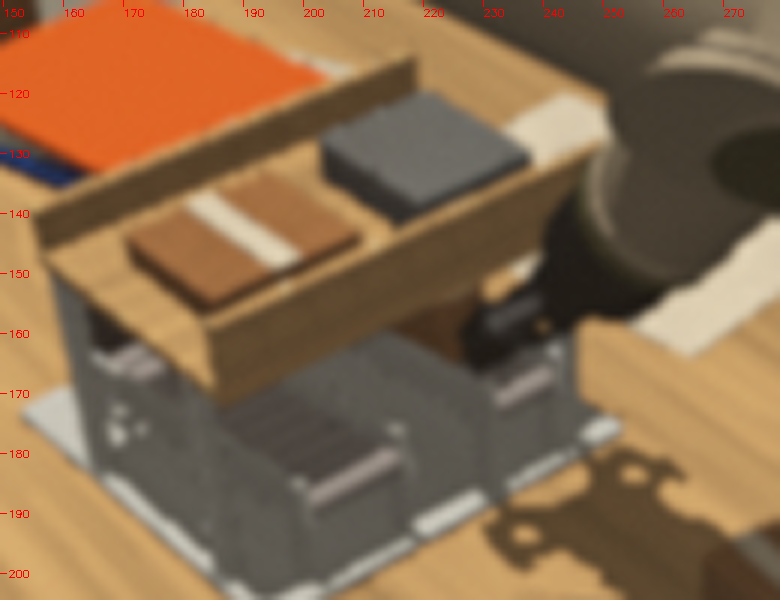

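View pics/t8.png

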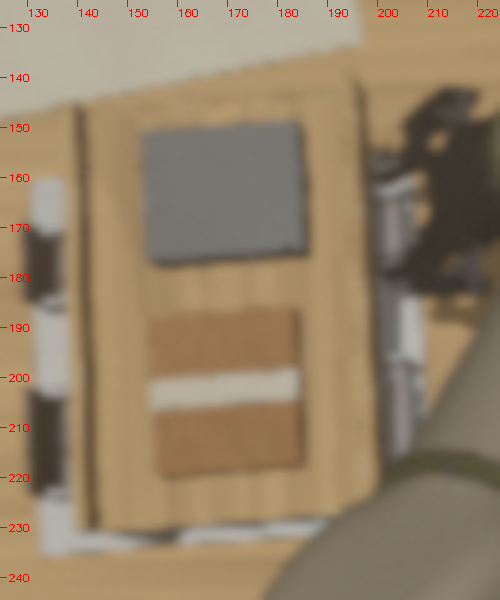

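```bash
python3 - <<'E'
from st import *
P,R,o=cur()
P1=P-R.as_matrix()[:,2]*.12;a=rows(P,R,P1,R,3,.6)
x,y,psi=ITEMS['tin']
Pg,Rg=item_pose([x,y,0],psi,0,48,22,37,4);print('grasp',Pg)
pre=Pg-Rg.as_matrix()[:,2]*.09+[0,0,.07]
rows(*a,pre,Rg,9,.6)
E
```

```text
[[0.0,-0.0,-0.04,0.0,0.0,0.0,0.6],[0.0,0.0,-0.04,0.0,0.0,0.0,0.6],[0.0,0.0,-0.04,0.0,0.0,0.0,0.6]]
end [0.5925 0.0296 0.189 ] err mm [-0. -0.  0.] rot err [0. 0. 0.]
grasp [ 0.62625685 -0.33370094  0.02161   ]
[[-0.039,0.001,-0.028,-0.0,0.9,0.0,0.6],[-0.039,0.002,-0.028,-0.0,0.9,0.0,0.6],[-0.039,0.001,-0.029,-0.0,0.9,0.0,0.6],[-0.038,0.002,-0.029,-0.0,0.9,0.0,0.6],[-0.037,0.001,-0.031,-0.0,0.9,0.0,0.6],[-0.037,0.002,-0.03,-0.0,0.9,0.0,0.6],[-0.037,0.001,-0.031,-0.0,0.9,0.0,0.6],[-0.036,0.002,-0.032,-0.0,0.9,0.0,0.6],[-0.036,0.001,-0.033,-0.0,0.9,0.0,0.6]]
end [ 0.6296 -0.4009  0.1518] err mm [-0.1 -0.4 -0.1] rot err [-0.12 -0.15  0.16]
```

Request:
{"api": "move_arm", "payload": {"deltas": [[0,0,-0.03,0,0,0,0.3],[0,0,-0.045,0,0,0,0.3],[0,0,-0.045,0,0,0,0.6]]}}

```text
clock: 10.2
position: [0.5923, 0.029, 0.19]
ee_rot: [0.645, 0.683, 0.235, -0.249]
ft_force: [1.3, -0.1, 0.7]
grip_width: 0.795
```

Request:
{"api": "move_arm", "payload": {"deltas": [[-0.039,0.001,-0.028,0,0.9,0,0.6],[-0.039,0.002,-0.028,0,0.9,0,0.6],[-0.039,0.001,-0.029,0,0.9,0,0.6],[-0.038,0.002,-0.029,0,0.9,0,0.6],[-0.037,0.001,-0.031,0,0.9,0,0.6],[-0.037,0.002,-0.03,0,0.9,0,0.6],[-0.037,0.001,-0.031,0,0.9,0,0.6],[-0.036,0.002,-0.032,0,0.9,0,0.6],[-0.036,0.001,-0.033,0,0.9,0,0.6],[0,0,0,0,0,0,0.6]]}}

```text
clock: 11.45
position: [0.6234, -0.3475, 0.1372]
ee_rot: [0.617, 0.668, 0.269, -0.318]
ft_force: [-0.4, 0.4, 0.4]
grip_width: 0.797
```

```bash
python3 - <<'E'
from st import *
P,R,o=cur();print(P,np.round(o['joint_pos'],2),o['clock'])
x,y,psi=ITEMS['tin']
Pg,Rg=item_pose([x,y,0],psi,0,48,22,37,4)
print((R.inv()*Rg).as_rotvec(degrees=True).round(1))
a=rows(P,R,Pg-Rg.as_matrix()[:,2]*.06,Rg,3,.6);rows(*a,Pg,Rg,3,.6)
for n in('side','top'):
    p,d=viewer.camera(n);np.savez(n+'9.npz',p=p,d=d)
    crop(p,*((150,105,270,205,6) if n=='side' else (125,125,225,245,5)),n[0]+'9.png')
    crop(p,*((250,180,370,280,6) if n=='side' else (240,130,380,240,5)),n[0]+'9b.png')
E
```

```text
[ 0.62340935 -0.3474656   0.13721706] [ 0.61  1.15  0.27  0.61 -0.82  2.06  0.75] 11.45
[-3.1 -1.2  0.2]
[[-0.026,0.002,0.009,-1.0,-0.4,0.1,0.6],[-0.026,0.001,0.008,-1.0,-0.4,0.1,0.6],[-0.025,0.001,0.009,-1.0,-0.4,0.1,0.6]]
end [ 0.6282 -0.3783  0.0621] err mm [-0.4 -0.1  0.3] rot err [-0.12  0.01 -0.12]
[[-0.0,0.0,0.02,-0.0,0.0,-0.0,0.6],[-0.0,0.0,0.02,-0.0,0.0,-0.0,0.6],[-0.0,0.001,0.02,-0.0,0.0,-0.0,0.6]]
end [ 0.6267 -0.3337  0.0219] err mm [ 0.4 -0.   0.3] rot err [-0.12  0.01 -0.12]
```

View pics/s9.png

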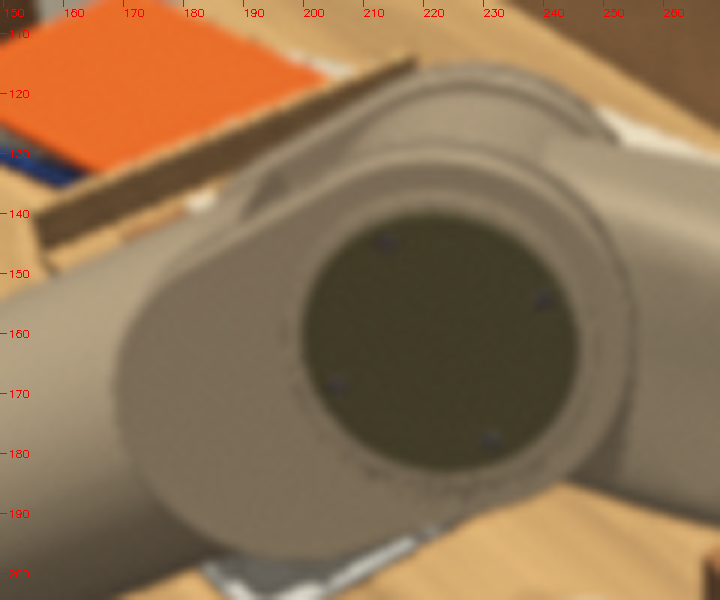

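View pics/s9b.png

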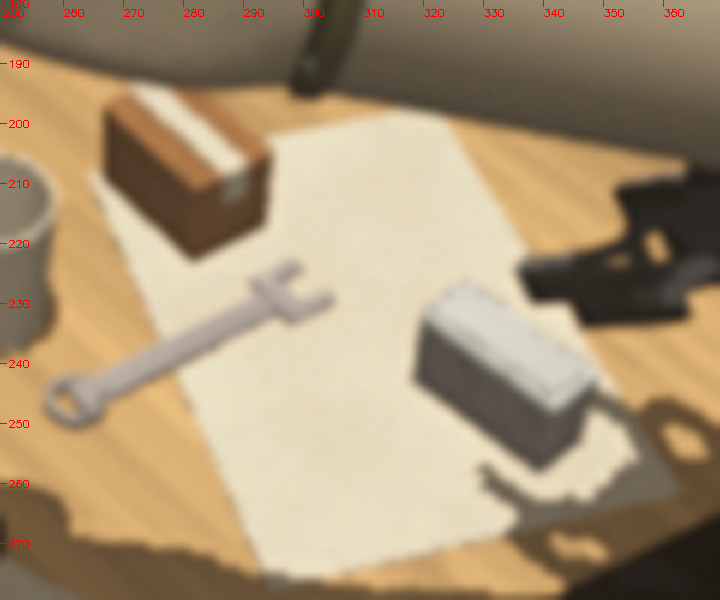

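View pics/t9b.png

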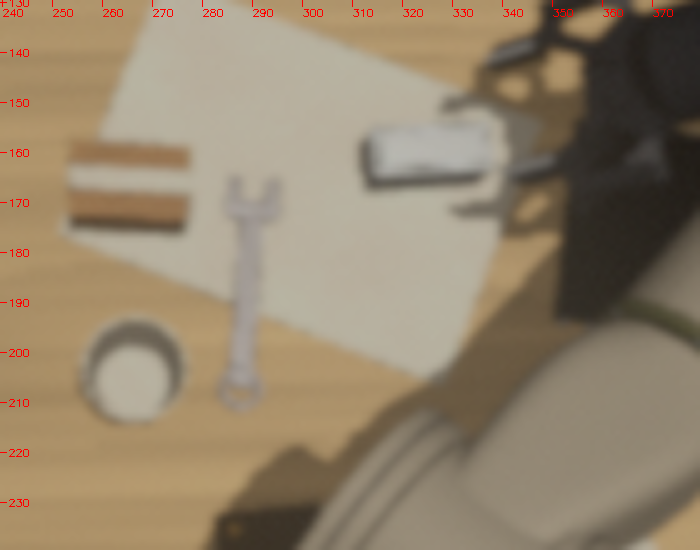

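View pics/t9.png

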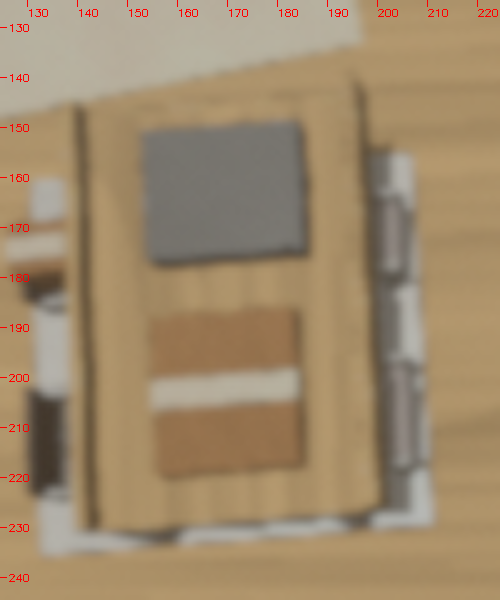

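```bash
python3 - <<'E'
from st import *
P,R,o=cur()
x,y,psi=ITEMS['tin']
Pg,Rg=item_pose([x,y,0],psi,0,43,25,37,4);print(Pg)
print((R.inv()*Rg).as_rotvec(degrees=True).round(1))
a=rows(P,R,Pg-Rg.as_matrix()[:,2]*.055,Rg,4,.6)
E
```

```text
[ 0.62648746 -0.33810127  0.02017886]
[-3.1 -5.8  0.3]
[[-0.019,0.001,0.008,-0.8,-1.4,0.1,0.6],[-0.02,0.002,0.008,-0.8,-1.4,0.1,0.6],[-0.019,0.001,0.009,-0.8,-1.4,0.1,0.6],[-0.018,0.001,0.009,-0.8,-1.4,0.1,0.6]]
end [ 0.6287 -0.3755  0.0608] err mm [0.2 0.1 0.4] rot err [ 0.09 -0.18 -0.15]
```

Request:
{"api": "move_arm", "payload": {"deltas": [[-0.019,0.001,0.008,-0.8,-1.4,0.1,0.6],[-0.02,0.002,0.008,-0.8,-1.4,0.1,0.6],[-0.019,0.001,0.009,-0.8,-1.4,0.1,0.6],[-0.018,0.001,0.009,-0.8,-1.4,0.1,0.6],[0,0,0,0,0,0,0.6]]}}

```text
clock: 12.18
position: [0.6278, -0.3758, 0.0605]
ee_rot: [0.642, 0.673, 0.251, -0.267]
ft_force: [-0.1, -0.2, 0.9]
grip_width: 0.797
```

```bash
python3 - <<'E'
from st import *
P,R,o=cur();print(P,np.round(o['joint_pos'],3))
x,y,psi=ITEMS['tin']
Pg,Rg=item_pose([x,y,0],psi,0,43,25,37,4);print(Pg)
print((R.inv()*Rg).as_rotvec(degrees=True).round(1))
a=rows(P,R,Pg,Rg,4,.6)
p,d=viewer.camera('side');crop(p,250,180,370,280,6,'s10.png')
E
```

```text
[ 0.62781658 -0.37581006  0.06048136] [ 0.601  1.169  0.311  0.697 -0.783  1.883  0.841]
[ 0.62648746 -0.33810127  0.02017886]
[-0.1 -0.  -0.3]
[[0.0,0.0,0.014,-0.0,-0.0,-0.1,0.6],[0.0,0.0,0.014,-0.0,-0.0,-0.1,0.6],[0.0,0.001,0.013,-0.0,-0.0,-0.1,0.6],[0.0,-0.0,0.014,-0.0,-0.0,-0.1,0.6]]
end [ 0.6268 -0.3383  0.0203] err mm [ 0.3 -0.2  0.1] rot err [-0.05 -0.04  0.1 ]
```

View pics/s10.png

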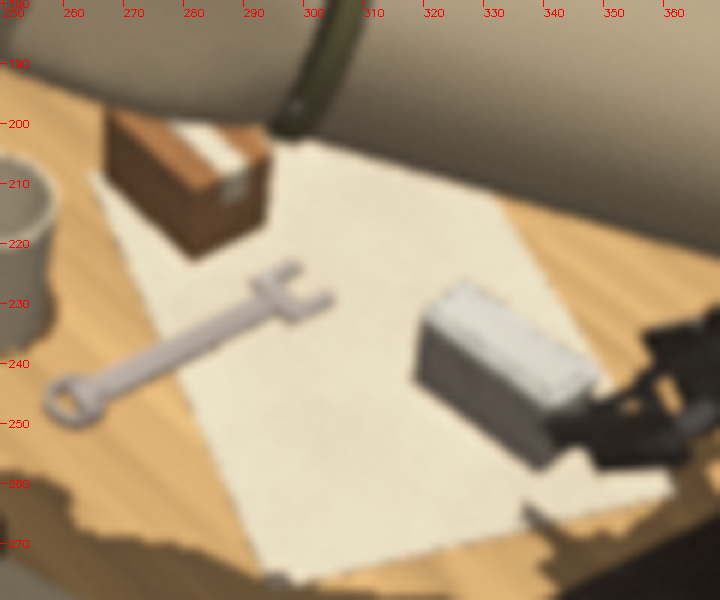

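Fingers straddle the tin's near end (near finger around pixel 345,250). Closing in and gripping.

Request:
{"api": "move_arm", "payload": {"deltas": [[0,0,0.014,0,0,0,0.6],[0,0,0.014,0,0,0,0.6],[0,0,0.013,0,0,0,0.6],[0,0,0.014,0,0,0,0.6],[0,0,0,0,0,0,0.6],[0,0,0,0,0,0,-0.6],[0,0,0,0,0,0,-0.6],[0,0,0,0,0,0,-0.6],[0,0,0,0,0,0,-0.6]], "force": 45}}

```text
clock: 13.35
position: [0.6266, -0.3388, 0.0207]
ee_rot: [0.641, 0.673, 0.253, -0.266]
ft_force: [0.4, -3.8, 4.1]
grip_width: 0.42
```

```bash
python3 - <<'E'
from st import *
P,R,o=st('tin',25,37,4,43);print(P,np.round(o['joint_pos'],3))
a=rows(P,R,P+[0,.05,.2],R,6,-.6)
Pa,Ra=lane_pose('tin',-80,12,th=43,b=25,h=37);print(Pa)
a=rows(*a,Pa+[0,-.02,.06],Ra,9,-.6)
E
```

```text
in rack [-419.9  -73.6    0.6] hover -132.4 yaw 92.8 pitch -0.1 F [ 0.4 -3.8  4.1] w 35.71557051506551 t 13.35 q6 1.7713488337799774
[ 0.62660587 -0.33879161  0.02074025] [ 0.552  1.132  0.297  0.856 -0.772  1.771  0.889]
[[0.029,0.0,-0.019,0.0,0.0,0.0,-0.6],[0.029,0.001,-0.018,0.0,0.0,0.0,-0.6],[0.029,0.0,-0.019,0.0,0.0,0.0,-0.6],[0.028,0.001,-0.019,0.0,0.0,0.0,-0.6],[0.029,-0.0,-0.018,0.0,0.0,0.0,-0.6],[0.029,0.0,-0.019,0.0,0.0,0.0,-0.6]]
end [ 0.6264 -0.289   0.2207] err mm [-0.3 -0.2 -0. ] rot err [0. 0. 0.]
[0.59415987 0.00273115 0.11852202]
[[0.019,-0.002,0.024,0.0,-0.9,-0.1,-0.6],[0.019,-0.002,0.024,0.0,-0.9,-0.1,-0.6],[0.02,-0.002,0.024,0.0,-0.9,-0.1,-0.6],[0.02,-0.002,0.023,0.0,-0.9,-0.1,-0.6],[0.02,-0.002,0.023,0.0,-0.9,-0.1,-0.6],[0.021,-0.002,0.022,0.0,-0.9,-0.1,-0.6],[0.021,-0.002,0.023,0.0,-0.9,-0.1,-0.6],[0.022,-0.002,0.021,0.0,-0.9,-0.1,-0.6],[0.022,-0.002,0.022,0.0,-0.9,-0.1,-0.6]]
end [ 0.5937 -0.0171  0.1788] err mm [-0.5  0.2  0.2] rot err [ 0.41 -0.01  0.3 ]
```

Request:
{"api": "move_arm", "payload": {"deltas": [[0.011,0,-0.011,0,0,0,-0.6],[0.027,0,-0.014,0,0,0,-0.6],[0.029,0,-0.018,0,0,0,-0.6],[0.029,0,-0.019,0,0,0,-0.6],[0.029,0,-0.018,0,0,0,-0.6],[0.029,0,-0.019,0,0,0,-0.6]]}}

```text
clock: 14.1
position: [0.6244, -0.2928, 0.1993]
ee_rot: [0.641, 0.673, 0.253, -0.268]
ft_force: [-0.1, -0.0, -2.6]
grip_width: 0.413
```

```bash
python3 - <<'E'
from st import *
P,R,o=st('tin',25,37,4,43);print(P,np.round(o['joint_pos'],3))
Pa,Ra=lane_pose('tin',-80,12,th=43,b=25,h=37);print(Pa)
a=rows(P,R,Pa+[0,-.02,.06],Ra,9,-.6)
E
```

```text
in rack [-373.8  -74.2  179.2] hover 52.6 yaw 92.9 pitch -0.2 F [-0.1 -0.  -2.6] w 35.10868304814137 t 14.1 q6 1.9132424800267311
[ 0.62438168 -0.29278504  0.19933699] [ 0.496  0.892  0.306  0.904 -0.777  1.913  0.748]
[0.59415987 0.00273115 0.11852202]
[[0.021,-0.002,0.023,0.0,-0.9,-0.1,-0.6],[0.021,-0.002,0.022,0.0,-0.9,-0.1,-0.6],[0.022,-0.001,0.022,0.0,-0.9,-0.1,-0.6],[0.021,-0.002,0.022,0.0,-0.9,-0.1,-0.6],[0.023,-0.002,0.021,0.0,-0.9,-0.1,-0.6],[0.022,-0.001,0.021,0.0,-0.9,-0.1,-0.6],[0.023,-0.002,0.021,0.0,-0.9,-0.1,-0.6],[0.023,-0.001,0.02,0.0,-0.9,-0.1,-0.6],[0.024,-0.002,0.02,0.0,-0.9,-0.1,-0.6]]
end [ 0.5941 -0.0173  0.1788] err mm [-0.  -0.   0.3] rot err [ 0.31 -0.09  0.29]
```

Request:
{"api": "move_arm", "payload": {"deltas": [[0.021,-0.002,0.023,0,-0.9,-0.1,-0.6],[0.021,-0.002,0.022,0,-0.9,-0.1,-0.6],[0.022,-0.001,0.022,0,-0.9,-0.1,-0.6],[0.021,-0.002,0.022,0,-0.9,-0.1,-0.6],[0.023,-0.002,0.021,0,-0.9,-0.1,-0.6],[0.022,-0.001,0.021,0,-0.9,-0.1,-0.6],[0.023,-0.002,0.021,0,-0.9,-0.1,-0.6],[0.023,-0.001,0.02,0,-0.9,-0.1,-0.6],[0.024,-0.002,0.02,0,-0.9,-0.1,-0.6]]}}

```text
clock: 15.22
position: [0.5941, -0.0168, 0.1778]
ee_rot: [0.652, 0.696, 0.209, -0.217]
ft_force: [-0.3, -0.1, -2.3]
grip_width: 0.417
```

```bash
python3 - <<'E'
from st import *
P,R,o=st('tin',25,37,4,43);print(P,np.round(o['joint_pos'],3))
Pa,Ra=lane_pose('tin',-60,9,th=43,b=25,h=37)
a=rows(P,R,Pa,Ra,4,-.6)
c,f,up=held(P,R,25,37,4,43);top=c+54*up
for n in('side','top'):
    p,d=viewer.camera(n);cal=viewer.calibration(n);W=unproj(d,cal)*1000
    W[...,2]-=3*(n=='top')
    Wf=W.reshape(-1,3);col=p.reshape(-1,3).astype(int);ok=~np.isnan(Wf[:,0]);Wf=Wf[ok];col=col[ok]
    q=Wf-top;A=q@f;l=q@np.cross(up,f);v=q@up
    m=(abs(v)<6)&(A<60)&(A>0)&(abs(l)<30)&(col[:,0]>90)
    print(n,m.sum(),'amax',A[m].max(),'l',np.percentile(l[m],[1,50,99]).round(1),'v',np.median(v[m]))
    crop(p,*((150,95,300,225,5) if n=='side' else (125,125,285,245,5)),n[0]+'11.png')
E
```

```text
in rack [-99.4 -60.9 156.6] hover 68.6 yaw 93.5 pitch 7.9 F [-0.3 -0.1 -2.3] w 35.41456242487594 t 15.225 q6 1.4342231066030628
[ 0.59412799 -0.01676458  0.17784737] [ 0.071  0.453  0.259  1.566 -0.685  1.434  0.585]
[[-0.001,0.0,0.019,0.1,-0.0,0.1,-0.6],[-0.002,0.0,0.019,0.1,-0.0,0.1,-0.6],[-0.001,0.001,0.019,0.1,-0.0,0.1,-0.6],[-0.001,-0.0,0.019,0.1,-0.0,0.1,-0.6]]
end [0.593  0.0228 0.1128] err mm [0.  0.1 0.1] rot err [-0.05 -0.06 -0.09]
side 69 amax 41.747576223160536 l [-12.4   6.9  19.4] v -0.37235763561104024
top 179 amax 50.16635979313314 l [-17.1   1.5  17.7] v 0.5505260432918638
```

View pics/s11.png

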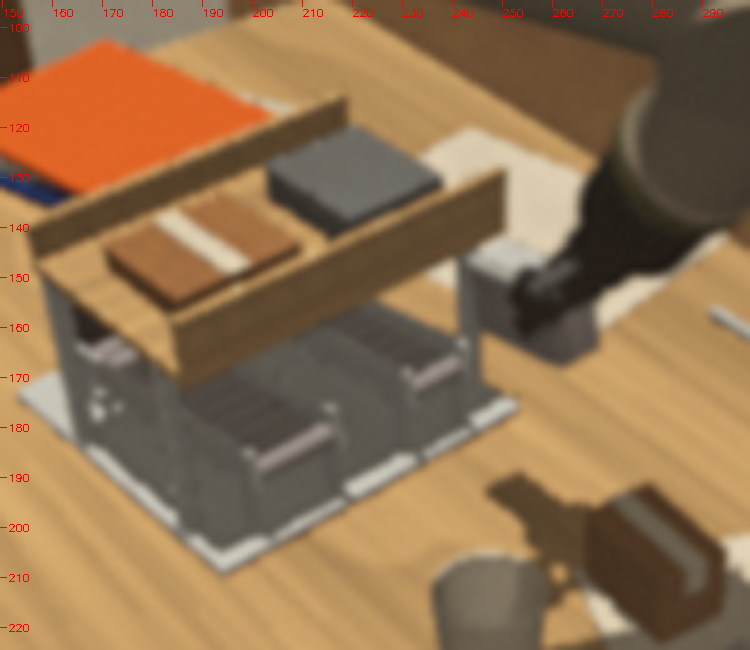

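View pics/t11.png

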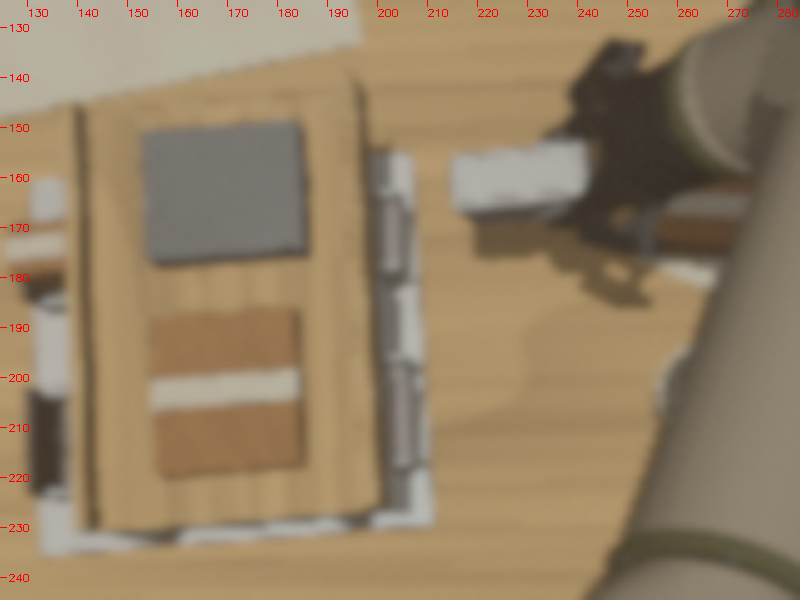

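Request:
{"api": "move_arm", "payload": {"deltas": [[-0.001,0,0.019,0,0,0,-0.6],[-0.002,0,0.019,0,0,0,-0.6],[-0.001,0,0.019,0,0,0,-0.6],[-0.001,0,0.019,0,0,0,-0.6],[0,0,0,0,0,0,-0.6]]}}

```text
clock: 15.95
position: [0.5915, 0.0229, 0.1103]
ee_rot: [0.652, 0.696, 0.208, -0.219]
ft_force: [-0.5, -0.6, -2.7]
grip_width: 0.411
```

```bash
python3 - <<'E'
from st import *
P,R,o=st('tin',25,37,4,43)
Pa,Ra=lane_pose('tin',-15,8,th=43,b=25,h=37)
a=rows(P,R,Pa,Ra,3,-.6)
Pa,Ra=lane_pose('tin',21,5,th=43,b=25,h=37)
a=rows(*a,Pa,Ra,3,-.6)
E
```

```text
in rack [-59.6 -60.6  89. ] hover 6.6 yaw 93.6 pitch 7.9 F [-0.5 -0.6 -2.7] w 34.90935202960533 t 15.95 q6 1.2969200525125382
[[0.011,0.001,0.01,0.1,-0.0,0.1,-0.6],[0.011,0.0,0.01,0.1,-0.0,0.1,-0.6],[0.012,0.001,0.01,0.1,-0.0,0.1,-0.6]]
end [0.5906 0.068  0.1053] err mm [ 0.4  0.4 -0.1] rot err [-0.14 -0.15 -0.03]
[[0.008,-0.0,0.009,-0.0,-0.0,-0.0,-0.6],[0.008,-0.0,0.009,-0.0,-0.0,-0.0,-0.6],[0.009,-0.0,0.009,-0.0,-0.0,-0.0,-0.6]]
end [0.5884 0.1039 0.0976] err mm [0.4 0.4 0.3] rot err [-0.14 -0.15 -0.03]
```

Request:
{"api": "move_arm", "payload": {"deltas": [[0.011,0.001,0.01,0,0,0,-0.6],[0.011,0,0.01,0,0,0,-0.6],[0.012,0.001,0.01,0,0,0,-0.6],[0.008,0,0.009,0,0,0,-0.6],[0.008,0,0.009,0,0,0,-0.6],[0.009,0,0.009,0,0,0,-0.6],[0,0,0,0,0,0,-0.6]]}}

```text
clock: 16.82
position: [0.5892, 0.104, 0.0992]
ee_rot: [0.652, 0.696, 0.209, -0.218]
ft_force: [0.9, -0.0, -2.0]
grip_width: 0.416
```

```bash
python3 - <<'E'
from st import *
P,R,o=st('tin',25,37,4,43)
p,d=viewer.camera('side');crop(p,180,105,280,205,7,'s12.png')
E
```

```text
in rack [ 21.4 -63.3  77.9] hover 6.9 yaw 93.6 pitch 7.9 F [ 0.9 -0.  -2. ] w 35.39072728006654 t 16.825 q6 1.190720127069111
```

View pics/s12.png

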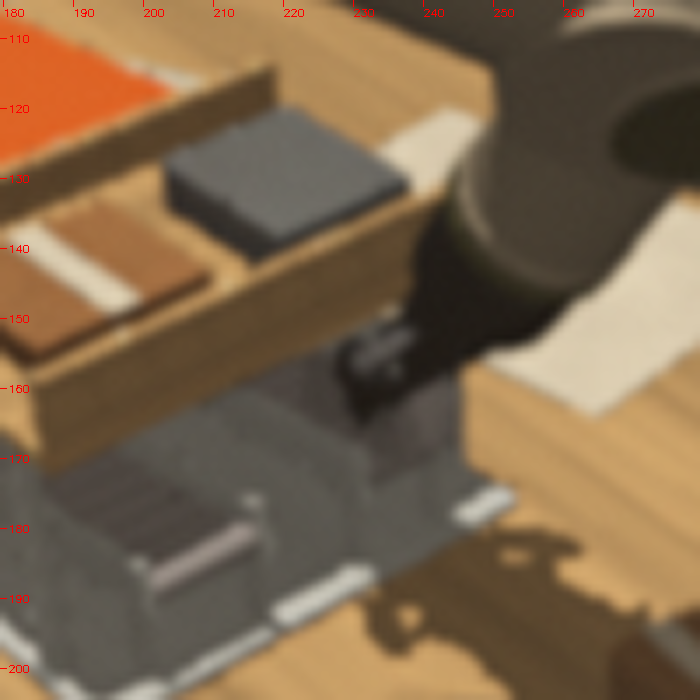

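Request:
{"api": "move_arm", "payload": {"deltas": [[-0.001,-0.001,0.002,0,0,0,-0.6],[-0.001,0,0.001,0,0,0,-0.6],[-0.001,0,0.001,0,0,0,-0.6],[0,0,0,0,0,0,-0.6]]}}

```text
clock: 17.38
position: [0.5887, 0.1021, 0.0941]
ee_rot: [0.652, 0.695, 0.209, -0.217]
ft_force: [0.6, -0.4, -1.9]
grip_width: 0.419
```

```bash
python3 - <<'E'
from st import *
P,R,o=st('tin',25,37,4,43)
E
```

```text
in rack [ 19.6 -62.7  72.9] hover 1.6 yaw 93.5 pitch 7.9 F [ 0.6 -0.4 -1.9] w 35.61594729506623 t 17.375 q6 1.1835367847539093
```

Request:
{"api": "move_arm", "payload": {"deltas": [[-0.001,0,0.001,0,0,0,-0.6],[0,0,0,0,0,0,-0.6],[0,0,0,0,0,0,0.3],[0,0,0,0,0,0,0.3],[0,0,0,0,0,0,0.3],[0,0,0,0,0,0,0.3],[0,0,0,0,0,0,0.3]]}}

```text
clock: 18.25
position: [0.5887, 0.1021, 0.0929]
ee_rot: [0.652, 0.696, 0.209, -0.217]
ft_force: [-0.0, 1.3, 0.0]
grip_width: 0.653
```

```bash
python3 - <<'E'
from st import *
P,R,o=st('tin',25,37,4,43)
p,d=viewer.camera('side');crop(p,150,105,280,205,6,'s13.png')
P1=P-R.as_matrix()[:,2]*.12;a=rows(P,R,P1,R,3,.6)
E
```

```text
in rack [ 19.5 -62.7  71.6] hover 0.3 yaw 93.5 pitch 7.9 F [-0.   1.3  0. ] w 55.489224716823685 t 18.25 q6 1.1819265326152635
[[-0.0,0.0,-0.04,0.0,0.0,0.0,0.6],[-0.0,-0.0,-0.04,0.0,0.0,0.0,0.6],[-0.0,-0.0,-0.04,0.0,0.0,0.0,0.6]]
end [0.5922 0.0332 0.1911] err mm [ 0. -0.  0.] rot err [0. 0. 0.]
```

View pics/s13.png

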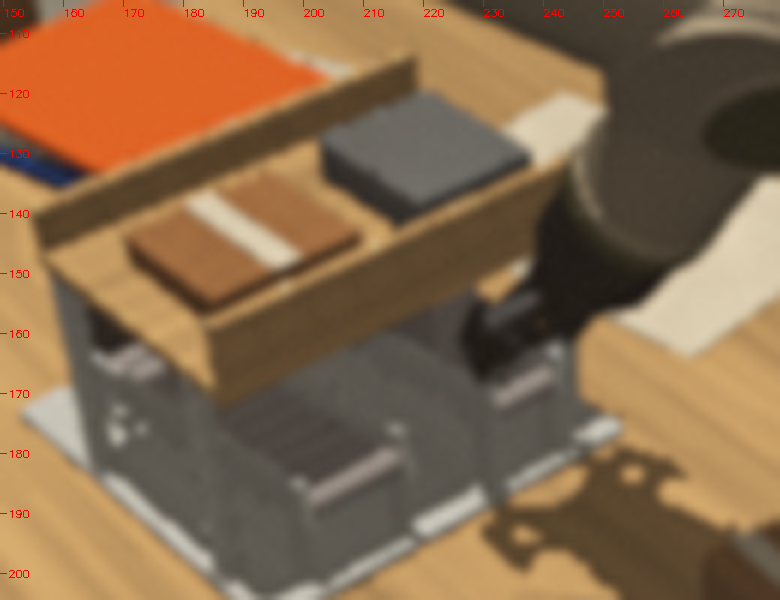

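Request:
{"api": "move_arm", "payload": {"deltas": [[0,0,-0.03,0,0,0,0.3],[0,0,-0.045,0,0,0,0.3],[0,0,-0.045,0,0,0,1],[0,0,0,0,0,0,1]]}}

```text
clock: 18.8
position: [0.5939, 0.0303, 0.194]
ee_rot: [0.653, 0.695, 0.211, -0.214]
ft_force: [0.8, -0.2, 0.8]
grip_width: 0.998
```

```bash
python3 - <<'E'
from st import *
P,R,o=cur();print(P)
x,y,psi=ITEMS['broad']
Pg,Rg=item_pose([x,y,0],psi,0,45,24,37,6);print('grasp',Pg)
pre=Pg-Rg.as_matrix()[:,2]*.09
a=rows(P,R,pre+[0,0,.06],Rg,6,1);a=rows(*a,pre+[0,0,0],Rg,2,1)
E
```

```text
[0.59386225 0.0302931  0.19400933]
grasp [ 0.60595898 -0.12230693  0.01932233]
[[-0.034,-0.001,-0.014,-0.7,1.7,1.0,1],[-0.034,-0.0,-0.014,-0.7,1.7,1.0,1],[-0.034,0.001,-0.016,-0.7,1.7,1.0,1],[-0.033,0.001,-0.017,-0.7,1.7,1.0,1],[-0.032,0.002,-0.017,-0.7,1.7,1.0,1],[-0.032,0.003,-0.019,-0.7,1.7,1.0,1]]
end [ 0.6015 -0.1856  0.1432] err mm [-0.1  0.2  0.2] rot err [ 0.04 -0.23  0.1 ]
[[-0.021,-0.0,0.021,0.0,-0.1,0.1,1],[-0.022,0.0,0.021,0.0,-0.1,0.1,1]]
end [ 0.6015 -0.1861  0.0831] err mm [-0.  -0.3  0.1] rot err [ 0.04 -0.03 -0.1 ]
```

Request:
{"api": "move_arm", "payload": {"deltas": [[-0.034,-0.001,-0.014,-0.7,1.7,1,1],[-0.034,0,-0.014,-0.7,1.7,1,1],[-0.034,0.001,-0.016,-0.7,1.7,1,1],[-0.033,0.001,-0.017,-0.7,1.7,1,1],[-0.032,0.002,-0.017,-0.7,1.7,1,1],[-0.032,0.003,-0.019,-0.7,1.7,1,1],[-0.021,0,0.021,0,0,0,1],[-0.022,0,0.021,0,0,0,1],[0,0,0,0,0,0,1]]}}

```text
clock: 19.92
position: [0.5989, -0.1802, 0.0766]
ee_rot: [0.674, 0.63, 0.279, -0.268]
ft_force: [0.1, -0.3, 0.6]
grip_width: 0.998
```

```bash
python3 - <<'E'
from st import *
P,R,o=cur();print(P,np.round(o['joint_pos'],3))
x,y,psi=ITEMS['broad']
Pg,Rg=item_pose([x,y,0],psi,0,45,24,37,6)
print((R.inv()*Rg).as_rotvec(degrees=True).round(1))
a=rows(P,R,Pg,Rg,5,1)
for n in('side','top'):
    p,d=viewer.camera(n);np.savez(n+'14.npz',p=p,d=d)
    crop(p,*((230,160,350,260,6) if n=='side' else (230,130,330,230,6)),n[0]+'14.png')
    if n=='top':crop(p,115,140,215,240,6,'t14b.png')
E
```

```text
[ 0.59885959 -0.1801937   0.07657857] [ 0.371  0.781  0.293  1.394 -0.842  1.561  0.83 ]
[-0.6 -0.5 -0.1]
[[0.0,0.001,0.016,-0.1,-0.1,-0.0,1],[0.0,0.001,0.017,-0.1,-0.1,-0.0,1],[0.0,0.0,0.016,-0.1,-0.1,-0.0,1],[0.0,0.001,0.016,-0.1,-0.1,-0.0,1],[0.0,0.001,0.017,-0.1,-0.1,-0.0,1]]
end [ 0.6063 -0.1223  0.0189] err mm [ 0.4  0.  -0.5] rot err [-0.12  0.01 -0.09]
```

View pics/s14.png

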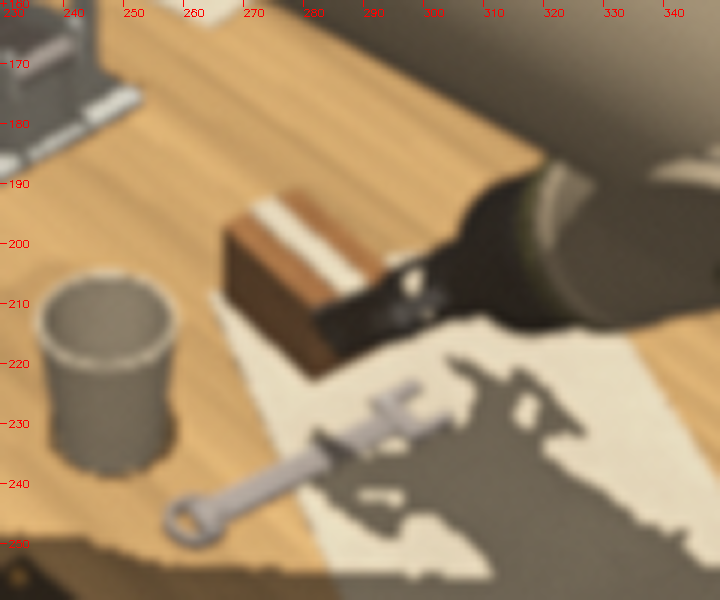

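View pics/t14.png

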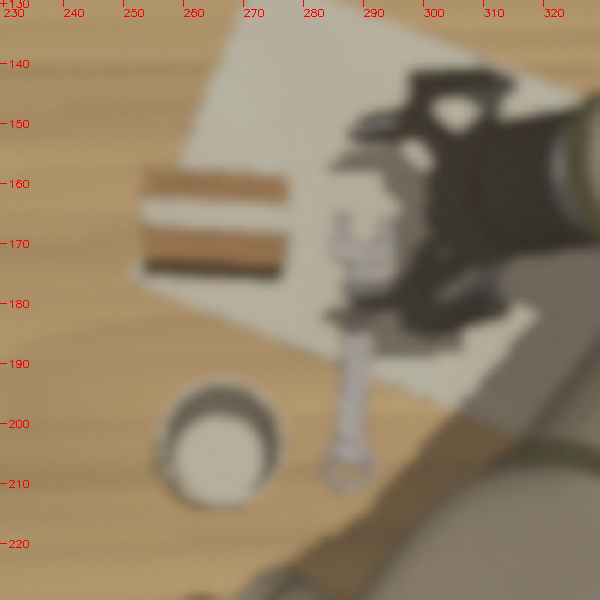

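View pics/t14b.png

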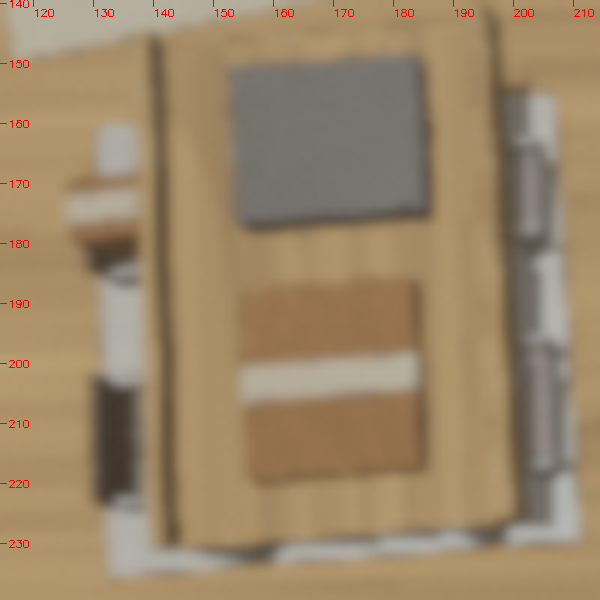

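Request:
{"api": "move_arm", "payload": {"deltas": [[0,0.001,0.016,-0.1,-0.1,0,1],[0,0.001,0.017,-0.1,-0.1,0,1],[0,0,0.016,-0.1,-0.1,0,1],[0,0.001,0.016,-0.1,-0.1,0,1],[0,0.001,0.016,-0.1,-0.1,0,1],[0,0,0,0,0,0,1]]}}

```text
clock: 20.78
position: [0.6075, -0.1242, 0.0217]
ee_rot: [0.676, 0.63, 0.28, -0.26]
ft_force: [-0.1, 0.7, -0.1]
grip_width: 0.999
```

Request:
{"api": "move_arm", "payload": {"deltas": [[0,0,0,0,0,0,-0.1],[0,0,0,0,0,0,-0.1],[0,0,0,0,0,0,-0.1],[0,0,0,0,0,0,-0.1]], "force": 50}}

```text
clock: 21.28
position: [0.6081, -0.127, 0.0232]
ee_rot: [0.677, 0.63, 0.28, -0.258]
ft_force: [-0.4, -4.6, 4.8]
grip_width: 0.623
```

```bash
python3 - <<'E'
from st import *
P,R,o=st('broad',24,37,6,45);print(P,np.round(o['joint_pos'],3))
P1=P+[-.02,0,.14];a=rows(P,R,P1,R,5,-.1)
Pa,Ra=lane_pose('broad',-80,12,th=45,b=24,h=37,e=6);print(Pa)
a=rows(*a,Pa+[0,-.02,.06],Ra,6,-.1)
p,d=viewer.camera('side');crop(p,230,160,350,260,6,'s15.png')
E
```

```text
in rack [-210.6  -68.8    3.8] hover -99.8 yaw 85.8 pitch 0.2 F [-0.4 -4.6  4.8] w 52.99357137542319 t 21.275 q6 1.416393418483168
[ 0.60805025 -0.12698808  0.02316692] [ 0.31   0.795  0.261  1.492 -0.882  1.416  0.856]
[[0.02,-0.004,-0.02,0.0,0.0,0.0,-0.1],[0.019,-0.004,-0.02,0.0,0.0,0.0,-0.1],[0.02,-0.004,-0.02,0.0,0.0,0.0,-0.1],[0.019,-0.004,-0.02,0.0,0.0,0.0,-0.1],[0.02,-0.003,-0.02,0.0,0.0,0.0,-0.1]]
end [ 0.5886 -0.1264  0.1631] err mm [ 0.5  0.6 -0.1] rot err [0. 0. 0.]
[ 0.47021757 -0.00200078  0.11725745]
[[0.013,-0.021,0.009,0.9,-1.3,-0.9,-0.1],[0.014,-0.02,0.01,0.9,-1.3,-0.9,-0.1],[0.014,-0.021,0.01,0.9,-1.3,-0.9,-0.1],[0.014,-0.02,0.009,0.9,-1.3,-0.9,-0.1],[0.015,-0.019,0.01,0.9,-1.3,-0.9,-0.1],[0.016,-0.019,0.009,0.9,-1.3,-0.9,-0.1]]
end [ 0.4702 -0.022   0.1771] err mm [ 0.  -0.  -0.1] rot err [-0.26  0.05 -0.25]
```

View pics/s15.png

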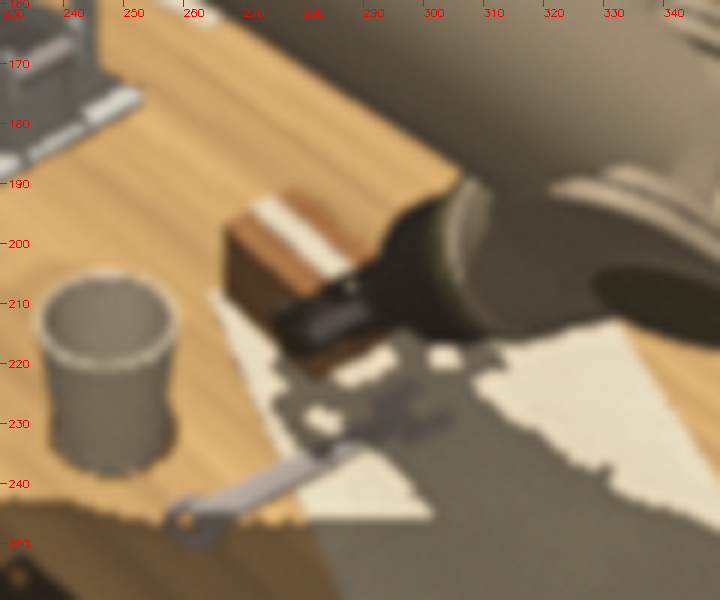

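Request:
{"api": "move_arm", "payload": {"deltas": [[0.01,0,-0.01,0,0,0,-0.1],[0.02,-0.002,-0.02,0,0,0,-0.1],[0.02,-0.004,-0.02,0,0,0,-0.1],[0.02,-0.004,-0.02,0,0,0,-0.1],[0.02,-0.004,-0.02,0,0,0,-0.1],[0.01,-0.003,-0.01,0,0,0,-0.1]]}}

```text
clock: 22.08
position: [0.5908, -0.1241, 0.1658]
ee_rot: [0.676, 0.631, 0.28, -0.258]
ft_force: [0.5, 0.8, -2.1]
grip_width: 0.622
```

```bash
python3 - <<'E'
from st import *
P,R,o=st('broad',27,40.5,6,45);print(P)
Pa,Ra=lane_pose('broad',-80,12,th=45,b=27,h=40.5,e=6);print(Pa)
a=rows(P,R,Pa+[0,-.01,.05],Ra,7,-.1)
E
```

```text
in rack [-203.7  -52.2  143. ] hover 40.3 yaw 85.9 pitch 0.2 F [ 0.5  0.8 -2.1] w 52.85366613380527 t 22.075 q6 1.5685027404671872
[ 0.59076025 -0.12409411  0.16581181]
[ 0.4703692  -0.00447985  0.12114091]
[[0.011,-0.018,0.01,0.7,-1.1,-0.8,-0.1],[0.011,-0.018,0.009,0.7,-1.1,-0.8,-0.1],[0.012,-0.018,0.01,0.7,-1.1,-0.8,-0.1],[0.012,-0.017,0.009,0.7,-1.1,-0.8,-0.1],[0.012,-0.018,0.01,0.7,-1.1,-0.8,-0.1],[0.013,-0.016,0.009,0.7,-1.1,-0.8,-0.1],[0.014,-0.017,0.01,0.7,-1.1,-0.8,-0.1]]
end [ 0.4703 -0.014   0.171 ] err mm [-0.1  0.5 -0.1] rot err [ 0.25 -0.03  0.02]
```

Request:
{"api": "move_arm", "payload": {"deltas": [[0.011,-0.018,0.01,0.7,-1.1,-0.8,-0.1],[0.011,-0.018,0.009,0.7,-1.1,-0.8,-0.1],[0.012,-0.018,0.01,0.7,-1.1,-0.8,-0.1],[0.012,-0.017,0.009,0.7,-1.1,-0.8,-0.1],[0.012,-0.018,0.01,0.7,-1.1,-0.8,-0.1],[0.013,-0.016,0.009,0.7,-1.1,-0.8,-0.1],[0.014,-0.017,0.01,0.7,-1.1,-0.8,-0.1],[0,0,0,0,0,0,-0.1]]}}

```text
clock: 23.08
position: [0.4692, -0.0125, 0.1697]
ee_rot: [0.649, 0.691, 0.219, -0.231]
ft_force: [0.3, -0.7, -1.8]
grip_width: 0.625
```

```bash
python3 - <<'E'
from st import *
A=(27,40.5,6,45)
P,R,o=st('broad',*A);print(P,np.round(o['joint_pos'],2))
c,f,up=held(P,R,*A);top=c+58*up
for n in('side','top'):
    p,d=viewer.camera(n);cal=viewer.calibration(n);W=unproj(d,cal)*1000
    W[...,2]-=3*(n=='top')
    Wf=W.reshape(-1,3);col=p.reshape(-1,3).astype(int);ok=~np.isnan(Wf[:,0]);Wf=Wf[ok];col=col[ok]
    q=Wf-top;a=q@f;l=q@np.cross(up,f);v=q@up
    m=(abs(v)<7)&(a<60)&(a>0)&(abs(l)<40)&(col[:,0]>80)
    if m.sum()>20:print(n,m.sum(),'amax',np.percentile(a[m],99),'l',np.percentile(l[m],[1,50,99]).round(1),'v',np.median(v[m]))
    crop(p,*((150,95,300,225,5) if n=='side' else (125,125,285,245,5)),n[0]+'16.png')
E
```

```text
in rack [-87.9  63.7 145.8] hover 59.4 yaw 93.5 pitch 7.9 F [ 0.3 -0.7 -1.8] w 53.10693478999917 t 23.075 q6 1.3893598254386896
[ 0.46915187 -0.01247889  0.16965749] [ 0.1   0.24  0.27  1.88 -0.65  1.39  0.68]
side 135 amax 44.459417250130315 l [-24.5   4.9  29.4] v -1.4011960599982922
top 247 amax 43.95635292601378 l [-26.8  -0.6  25.5] v -1.6268411253555695
```

View pics/s16.png

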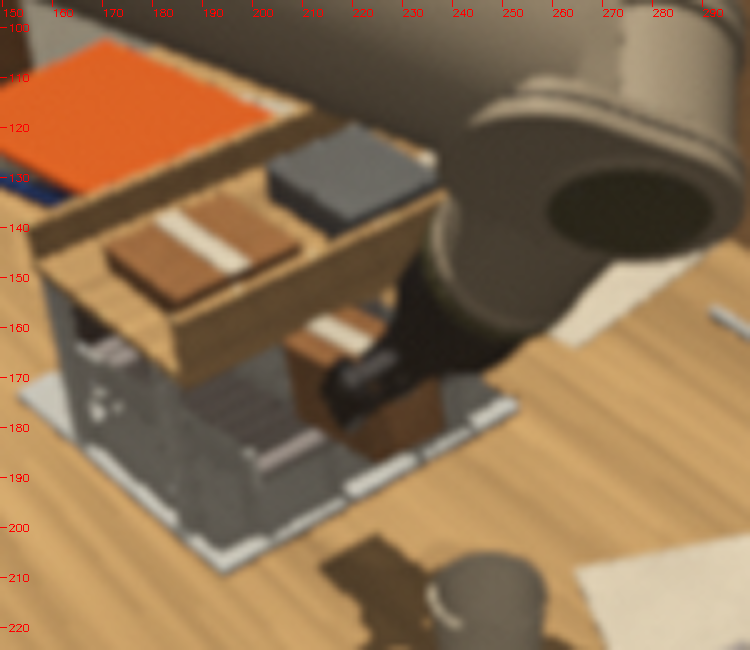

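View pics/t16.png

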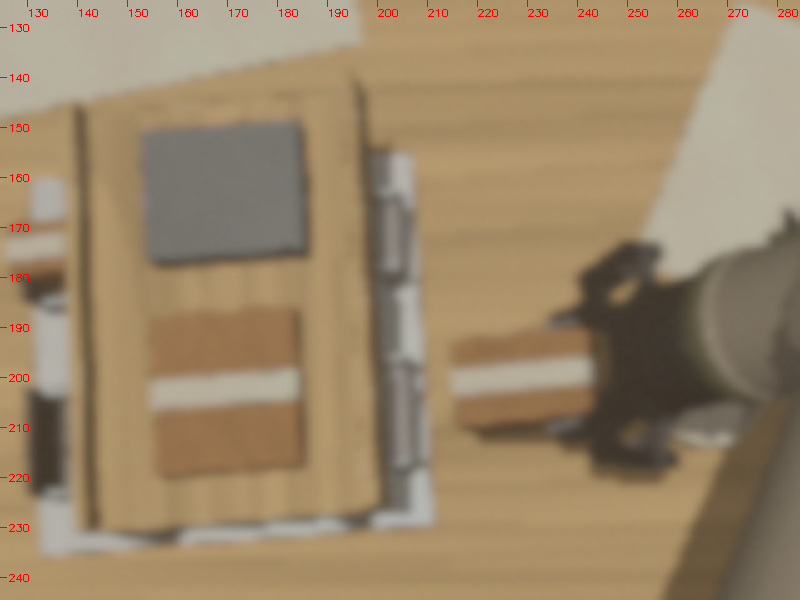

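```bash
python3 - <<'E'
from st import *
k=dict(th=45,b=27,h=40.5,e=6)
P,R,o=cur()
Pa,Ra=lane_pose('broad',-60,9,**k);a=rows(P,R,Pa,Ra,4,-.1)
E
```

```text
[[-0.002,0.0,0.015,0.0,-0.0,-0.0,-0.1],[-0.003,0.0,0.016,0.0,-0.0,-0.0,-0.1],[-0.002,0.0,0.015,0.0,-0.0,-0.0,-0.1],[-0.002,0.001,0.015,0.0,-0.0,-0.0,-0.1]]
end [0.4696 0.0155 0.1154] err mm [0.5 0.  0. ] rot err [ 0.19 -0.08 -0.05]
```

Request:
{"api": "move_arm", "payload": {"deltas": [[-0.002,0,0.015,0,0,0,-0.1],[-0.003,0,0.016,0,0,0,-0.1],[-0.002,0,0.015,0,0,0,-0.1],[-0.002,0.001,0.015,0,0,0,-0.1],[0,0,0,0,0,0,-0.1]]}}

```text
clock: 23.8
position: [0.4689, 0.0165, 0.1142]
ee_rot: [0.65, 0.69, 0.218, -0.232]
ft_force: [0.2, -0.4, -1.6]
grip_width: 0.628
```

```bash
python3 - <<'E'
from st import *
k=dict(th=45,b=27,h=40.5,e=6)
P,R,o=st('broad',27,40.5,6,45)
Pa,Ra=lane_pose('broad',-15,8,**k);a=rows(P,R,Pa,Ra,3,-.1)
Pa,Ra=lane_pose('broad',21,6,**k);a=rows(*a,Pa,Ra,3,-.1)
p,d=viewer.camera('side');crop(p,150,95,300,225,5,'s17.png')
E
```

```text
in rack [-59.   62.2  90.4] hover 8.1 yaw 93.4 pitch 7.9 F [ 0.2 -0.4 -1.6] w 53.39568422674143 t 23.8 q6 1.269124068887842
[[0.01,0.0,0.011,0.0,-0.0,-0.0,-0.1],[0.011,0.0,0.01,0.0,-0.0,-0.0,-0.1],[0.01,0.0,0.011,0.0,-0.0,-0.0,-0.1]]
end [0.4662 0.0604 0.1074] err mm [-0.2  0.  -0.6] rot err [ 0.05 -0.12 -0.08]
[[0.008,0.0,0.009,0.0,-0.0,-0.0,-0.1],[0.009,0.0,0.009,0.0,-0.0,-0.0,-0.1],[0.008,0.0,0.009,0.0,-0.0,-0.0,-0.1]]
end [0.4641 0.0966 0.101 ] err mm [-0.1  0.2  0. ] rot err [ 0.05 -0.12 -0.08]
```

View pics/s17.png

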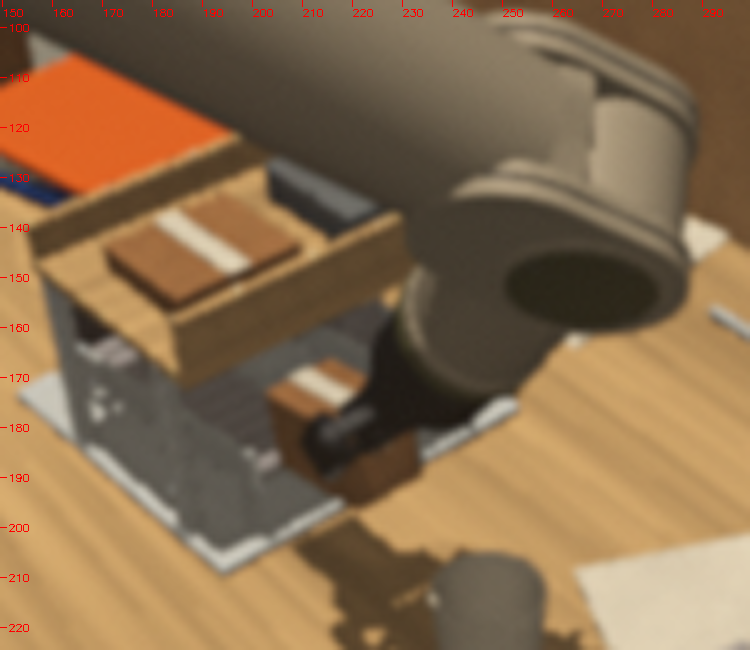

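Request:
{"api": "move_arm", "payload": {"deltas": [[0.01,0,0.011,0,0,0,-0.1],[0.011,0,0.01,0,0,0,-0.1],[0.01,0,0.011,0,0,0,-0.1]]}}

```text
clock: 24.22
position: [0.467, 0.0609, 0.1088]
ee_rot: [0.65, 0.69, 0.219, -0.231]
ft_force: [0.1, 0.4, -2.8]
grip_width: 0.627
```

```bash
python3 - <<'E'
from st import *
k=dict(th=45,b=27,h=40.5,e=6)
P,R,o=st('broad',27,40.5,6,45)
Pa,Ra=lane_pose('broad',21,5,**k);a=rows(P,R,Pa,Ra,3,-.1)
p,d=viewer.camera('side');crop(p,160,105,280,225,6,'s18.png')
p,d=viewer.camera('top');crop(p,125,125,285,245,5,'t18.png')
E
```

```text
in rack [-14.5  61.3  84.9] hover 8.8 yaw 93.4 pitch 7.9 F [ 0.1  0.4 -2.8] w 53.317250663149686 t 24.225 q6 1.2036679831630248
[[0.008,-0.0,0.009,0.1,-0.0,-0.0,-0.1],[0.007,-0.0,0.01,0.1,-0.0,-0.0,-0.1],[0.008,-0.001,0.009,0.1,-0.0,-0.0,-0.1]]
end [0.4639 0.096  0.1003] err mm [-0.3 -0.3  0.3] rot err [-0.11 -0.09 -0.  ]
```

View pics/s18.png

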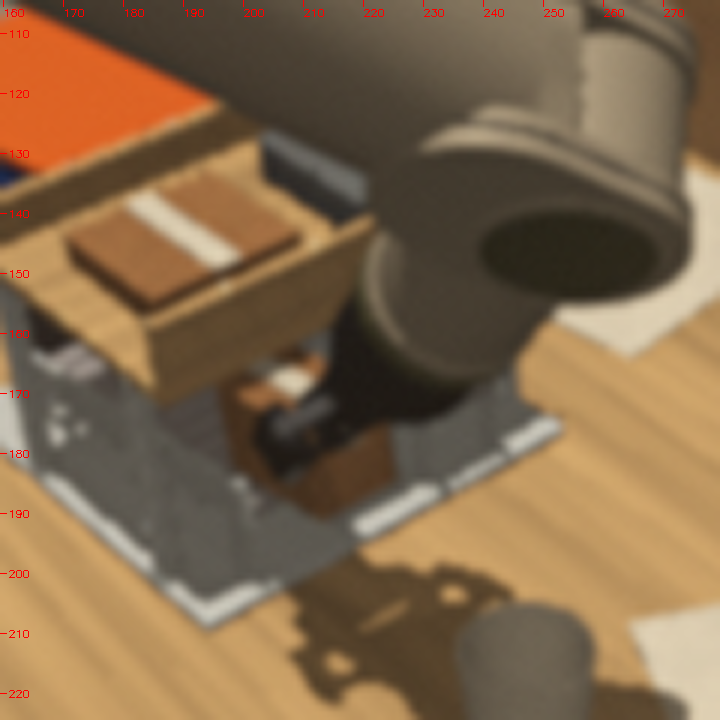

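View pics/t18.png

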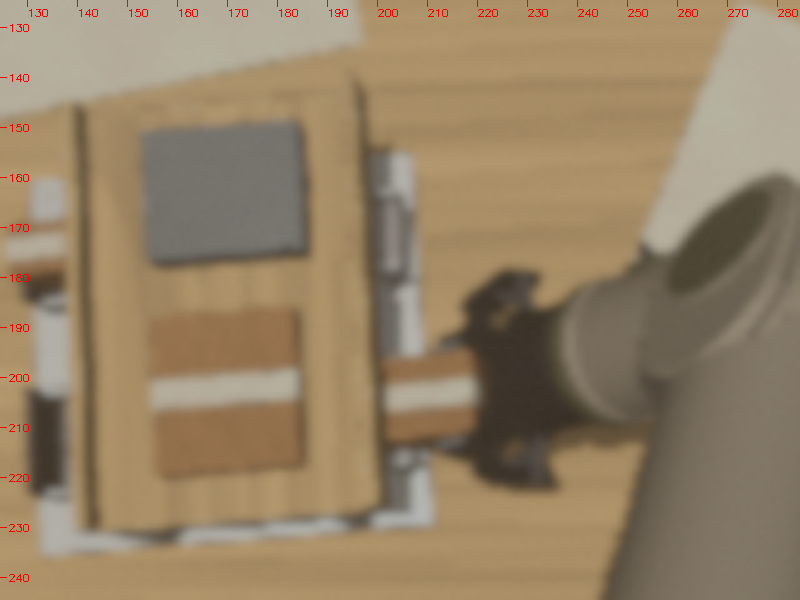

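Request:
{"api": "move_arm", "payload": {"deltas": [[0.008,0,0.009,0,0,0,-0.1],[0.007,0,0.01,0,0,0,-0.1],[0.008,-0.001,0.009,0,0,0,-0.1],[0,0,0,0,0,0,-0.1]]}}

```text
clock: 24.82
position: [0.4634, 0.0957, 0.0999]
ee_rot: [0.65, 0.69, 0.219, -0.231]
ft_force: [-0.6, -0.4, -2.0]
grip_width: 0.626
```

```bash
python3 - <<'E'
from st import *
P,R,o=st('broad',27,40.5,6,45)
E
```

```text
in rack [20.5 62.8 76. ] hover 4.9 yaw 93.4 pitch 7.9 F [-0.6 -0.4 -2. ] w 53.22496933089177 t 24.825 q6 1.1474384793113088
```

Request:
{"api": "move_arm", "payload": {"deltas": [[-0.001,0,0.001,0,0,0,-0.1],[-0.001,0,0.001,0,0,0,-0.1],[0,0,0.001,0,0,0,-0.1],[0,0,0,0,0,0,-0.1]]}}

```text
clock: 25.32
position: [0.464, 0.0947, 0.0964]
ee_rot: [0.65, 0.69, 0.219, -0.231]
ft_force: [-0.0, -0.1, -2.6]
grip_width: 0.628
```

```bash
python3 - <<'E'
from st import *
P,R,o=st('broad',27,40.5,6,45)
p,d=viewer.camera('side');crop(p,160,105,280,225,6,'s19.png')
E
```

```text
in rack [19.5 62.3 72.5] hover 1.2 yaw 93.3 pitch 7.9 F [-0.  -0.1 -2.6] w 53.36402060070925 t 25.325 q6 1.1420128283470452
```

View pics/s19.png

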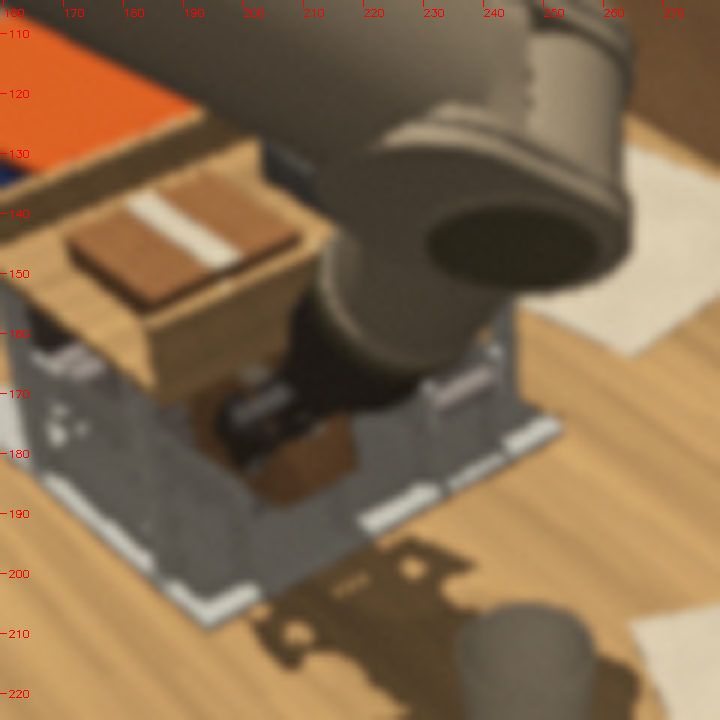

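Request:
{"api": "move_arm", "payload": {"deltas": [[-0.001,0,0.001,0,0,0,-0.1],[0,0,0.001,0,0,0,-0.1],[0,0,0,0,0,0,-0.1]]}}

```text
clock: 25.75
position: [0.464, 0.096, 0.0952]
ee_rot: [0.65, 0.69, 0.22, -0.231]
ft_force: [-3.1, 0.8, 6.9]
grip_width: 0.622
```

```bash
python3 - <<'E'
from st import *
P,R,o=st('broad',27,40.5,6,45)
E
```

```text
in rack [20.8 62.1 71.3] hover 0.3 yaw 93.4 pitch 7.8 F [-3.1  0.8  6.9] w 52.867485300405455 t 25.75 q6 1.139915920966981
```

Contact (Fz 6.9 N). Release.

Request:
{"api": "move_arm", "payload": {"deltas": [[0,0,0,0,0,0,0.7],[0,0,0,0,0,0,0.7],[0,0,0,0,0,0,0.7],[0,0,0,0,0,0,0.7],[0,0,0,0,0,0,0.7],[0,0,0,0,0,0,0.7]]}}

```text
clock: 26.5
position: [0.4639, 0.0952, 0.0942]
ee_rot: [0.65, 0.69, 0.219, -0.231]
ft_force: [-0.1, -0.0, -0.0]
grip_width: 0.849
```

```bash
python3 - <<'E'
from st import *
P,R,o=st('broad',27,40.5,6,45)
p,d=viewer.camera('side');crop(p,150,105,270,225,6,'s20.png')
p,d=viewer.camera('top');crop(p,115,140,235,240,6,'t20.png')
E
```

```text
in rack [19.9 62.3 70.4] hover -0.8 yaw 93.3 pitch 7.9 F [-0.1 -0.  -0. ] w 72.14813343865758 t 26.5 q6 1.1381080565925459
```

View pics/s20.png

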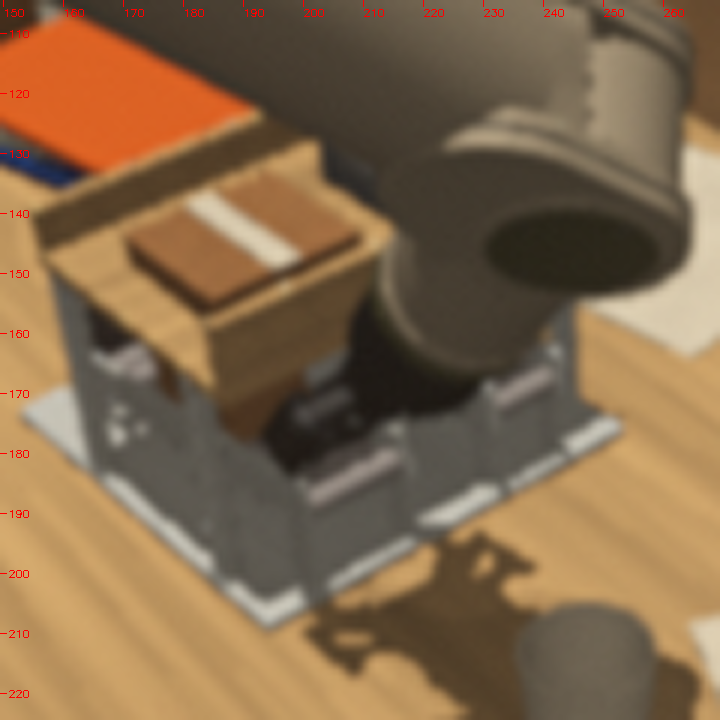

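View pics/t20.png

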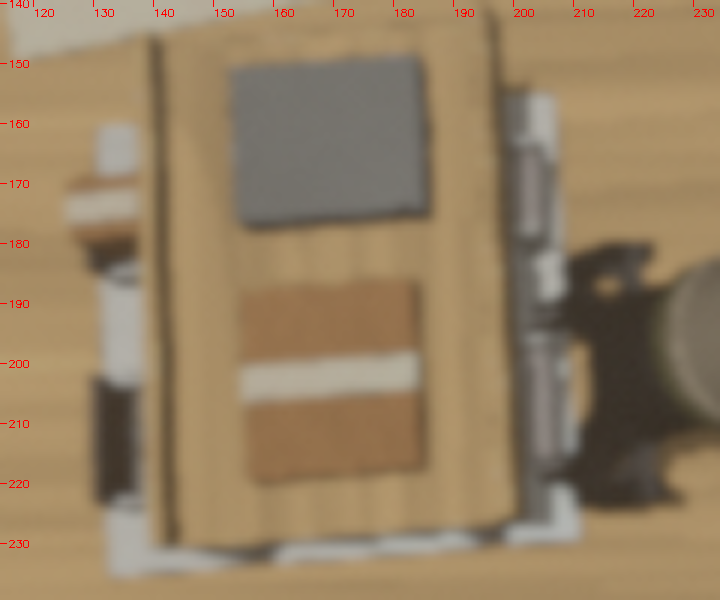

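Request:
{"api": "move_arm", "payload": {"deltas": [[0,0,-0.03,0,0,0,0.7],[0,0,-0.045,0,0,0,0.7],[0,0,-0.045,0,0,0,0.7],[0.03,0,-0.04,0,0,0,0.7],[0.03,0,-0.04,0,0,0,0.7],[0,0,-0.04,0,0,0,0.7],[0,0,-0.04,0,0,0,0.7],[0,0,0,0,0,0,0.7],[0,0,0,0,0,0,0.7]]}}

```text
clock: 27.72
position: [0.4703, -0.0251, 0.3531]
ee_rot: [0.65, 0.69, 0.219, -0.231]
ft_force: [0.2, 0.9, -0.8]
grip_width: 0.852
```

```bash
python3 - <<'E'
from st import *
P,R,o=cur();print(P,o['clock'])
for n in('side','top'):
    p,d=viewer.camera(n);np.savez(n+'21.npz',p=p,d=d)
    cv2.imwrite(f'pics/{n}21.png',p[:,:,::-1])
    crop(p,*((150,105,270,225,6) if n=='side' else (115,140,235,240,6)),n[0]+'21.png')
E
```

```text
[ 0.47031178 -0.02505947  0.35309556] 27.725
```

View pics/s21.png

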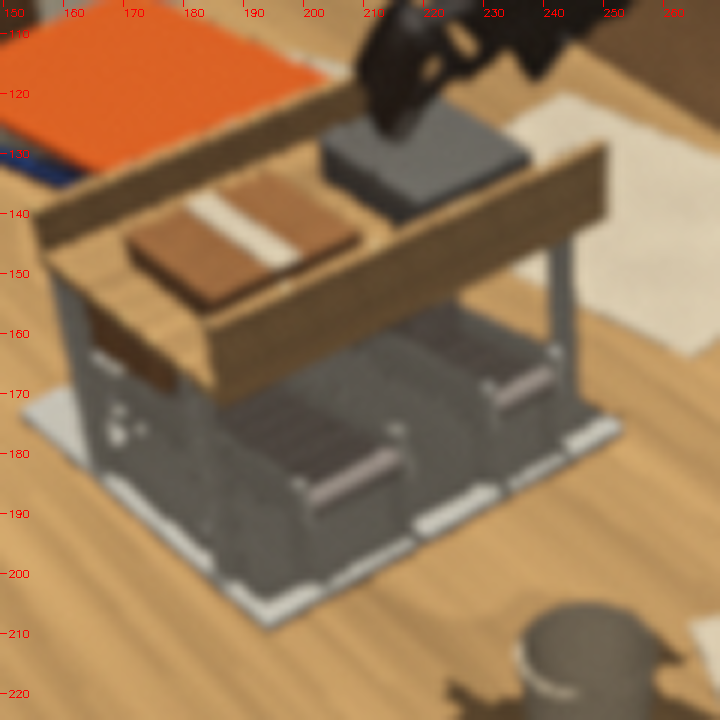

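View pics/t21.png

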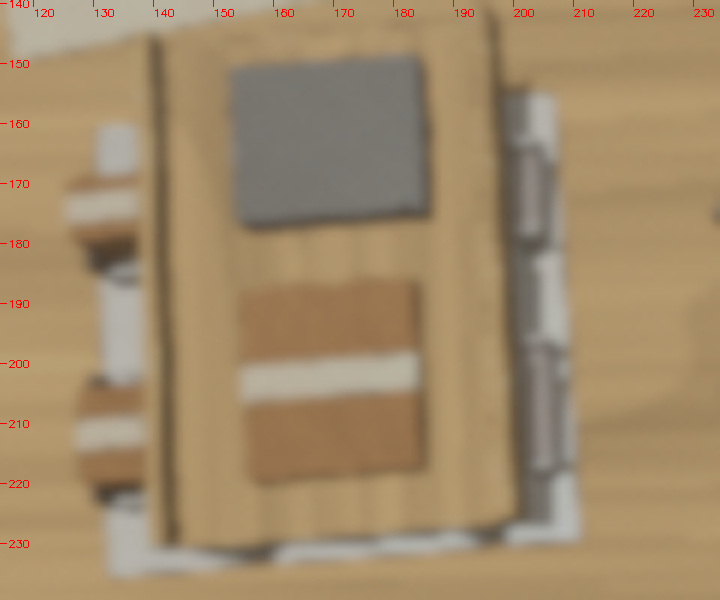

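View pics/side21.png

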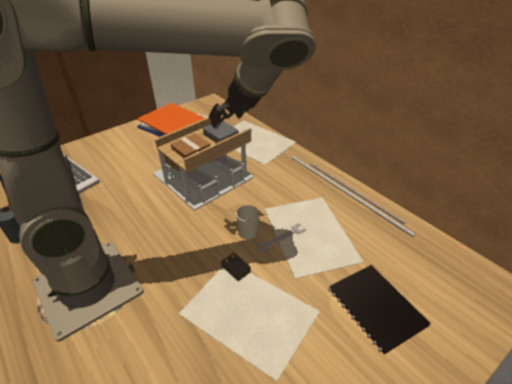

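```bash
python3 - <<'E'
from st import *
z=np.load('top21.npz');W=unproj(z['d'],viewer.calibration('top'))*1000;W[...,2]-=3
r=inrack(W.reshape(-1,3));r=r[~np.isnan(r[:,0])]
t8=np.tan(np.radians(8))
for nm,yl,hw in(('slim',-62,25),('broad',62,32)):
    hh=r[:,2]-(74-r[:,0]*t8)
    m=(r[:,0]>205)&(r[:,0]<300)&(abs(r[:,1]-yl)<hw+8)&(hh>45)
    q=r[m];print(nm,m.sum(),'x max',np.percentile(q[:,0],[90,98,100]).round(1),'y',np.percentile(q[:,1],[1,50,99]).round(1),'h',np.percentile(hh[m],[10,50,90]).round(1))
cs=viewer.calibration('side')
c,s=np.cos(RACK[2]),np.sin(RACK[2])
def pw(x,y,h):
    zz=74-x*t8+h;return np.array([RACK[0]+c*x-s*y,RACK[1]+s*x+c*y,zz])/1000
z=np.load('side21.npz');p=z['p'];W=unproj(z['d'],cs)*1000
z0=np.load('side0.npz');W0=unproj(z0['d'],cs)*1000
for x in(86,171):
  for y in(-44,-80):
    for h in(0,20,40,56):print(x,y,h,proj(pw(x,y,h),cs)[0].round(1))
# difference between empty and now under the deck
df=np.abs(p.astype(int)-z0['p'].astype(int)).sum(2)
ys,xs=np.where(df[140:185,180:250]>25);print(len(xs), xs.min()+180 if len(xs) else '',xs.max()+180 if len(xs) else '',ys.min()+140 if len(xs) else '',ys.max()+140 if len(xs) else '')
big=np.hstack([z0['p'][140:190,195:255],p[140:190,195:255]]).astype(float)
big=np.clip(big*1.8,0,255).astype(np.uint8)
cv2.imwrite('pics/cmp.png',cv2.resize(big[:,:,::-1],None,fx=6,fy=6,interpolation=cv2.INTER_CUBIC))
E
```

```text
slim 136 x max [259.2 262.7 267.2] y [-81.2 -62.7 -45.9] h [59.2 63.5 67.6]
broad 186 x max [259.5 262.6 264.4] y [35.5 63.3 89. ] h [54.3 57.5 60.7]
86 -44 0 [219.6 163.2]
86 -44 20 [219.2 158.7]
86 -44 40 [218.8 154.1]
86 -44 56 [218.5 150.4]
86 -80 0 [227.3 159.4]
86 -80 20 [227.  154.9]
86 -80 40 [226.6 150.3]
86 -80 56 [226.4 146.6]
171 -44 0 [206.1 156.2]
171 -44 20 [205.6 151.8]
171 -44 40 [205.1 147.4]
171 -44 56 [204.6 143.7]
171 -80 0 [213.7 152.6]
171 -80 20 [213.2 148.2]
171 -80 40 [212.8 143.8]
171 -80 56 [212.4 140.1]
9 224 234 154 169
```

View pics/cmp.png

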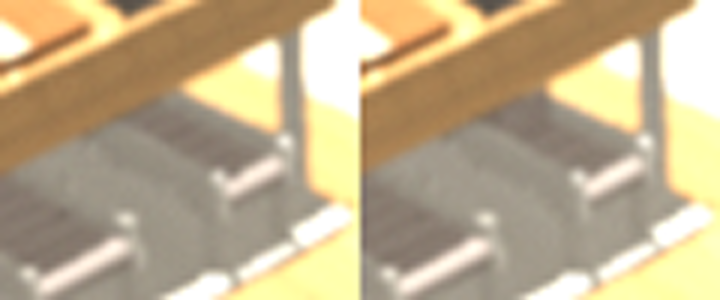

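```bash
python3 - <<'E'
from st import *
cs=viewer.calibration('side');t8=np.tan(np.radians(8))
for k in('side0','side21'):
    z=np.load(k+'.npz');W=unproj(z['d'],cs)*1000
    r=inrack(W);h=r[...,2]-(74-r[...,0]*t8)
    m=(r[...,0]>30)&(r[...,0]<200)&(abs(r[...,1]+62)<26)&(h>8)&(h<60)
    m[:,:200]=False
    q=r[m];print(k,m.sum())
    if m.sum():print('x',np.percentile(q[:,0],[5,25,50,75,95]).round(1),'y',np.percentile(q[:,1],[5,50,95]).round(1),'h',np.percentile(h[m],[5,50,95]).round(1))
p=np.load('side21.npz')['p'];crop(np.clip(p*1.6,0,255).astype(np.uint8),205,140,245,175,18,'s22.png',5)
E
```

```text
side0 23
x [ 35.4  52.3  70.5  92.6 105.4] y [-87.4 -84.9 -38.5] h [ 8.5 10.  12. ]
side21 60
x [ 45.2  83.2  89.9  91.7 101.6] y [-86.4 -65.5 -38.3] h [ 8.7 12.8 22.6]
```

View pics/s22.png

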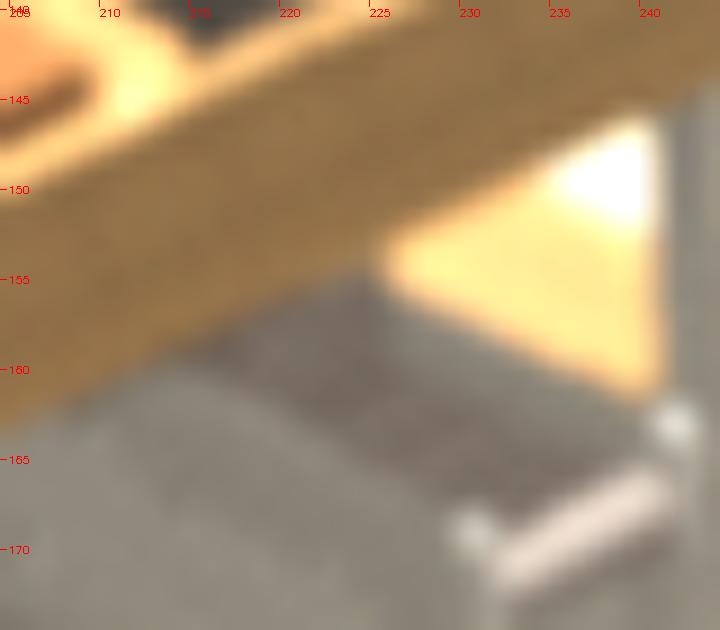

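```bash
python3 - <<'E'
from st import *
def meas(k,n):
    z=np.load(k+'.npz');p=z['p'];c=viewer.calibration(n);hsv=cv2.cvtColor(p,cv2.COLOR_RGB2HSV)
    for nm,(x0,y0,x1,y1) in dict(battery=(215,245,260,285),notebook=(325,262,432,352),cup=(232,200,264,243),wrench=(256,220,306,252)).items():
        s=p[y0:y1,x0:x1].astype(int);V=s.max(2);S=hsv[y0:y1,x0:x1,1]
        m=(V<60) if nm in('battery','notebook') else (S<70)&(V<175) if nm=='cup' else (S<45)&(V<195)
        v,u=np.where(m);print(k,nm,m.sum(),(u.mean()+x0).round(2),(v.mean()+y0).round(2))
meas('side0','side');meas('side21','side')
a=np.load('side0.npz')['p'];b=np.load('side21.npz')['p']
im=np.vstack([a[195:290,210:360],b[195:290,210:360]]);cv2.imwrite('pics/by.png',cv2.resize(im[:,:,::-1],None,fx=3,fy=3))
E
```

```text
side0 battery 372 236.08 267.16
side0 notebook 4150 379.12 308.09
side0 cup 496 247.62 220.23
side0 wrench 191 283.77 235.35
side21 battery 427 235.53 266.1
side21 notebook 4137 379.14 308.1
side21 cup 528 247.6 221.14
side21 wrench 90 290.61 231.81
```

View pics/by.png

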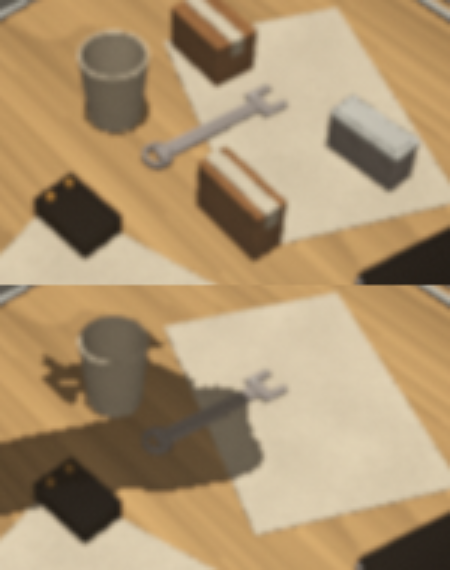

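Cup, wrench, battery pack and notebook are unmoved; the differences in the measured numbers come from the arm's shadow. Handing in.

```bash
python3 -c "
from workcell import manip
print(manip.hand_in())"
```

```text
the job is handed in; nothing more can be done
None
```

All three items are loaded from the high end and the job is handed in, at about 28 s of the 72 s allowed. I let each item go at the top and it rolled down on its own: slim carton, then tin, in the narrow lane, and the broad carton last in the wide lane.

**Cartons:** Top-camera depth puts both cartons' noses at the stops. Both are upright, with tops about 63.5 mm (slim) and 57.5 mm (broad) above the rollers. They are centred to within about 1.5 mm.

**Tin:** It is mostly hidden under the deck. Side-camera depth shows its rear face at about x = 90 mm; flush against the slim carton would be about 88 mm, so it is close up behind. I could not see whether the tin's top is level.

**Bystanders:** Cup, wrench, battery pack and notebook look unmoved in before and after side pictures. The notebook and cup centres agree to within 1 px. The battery and wrench colour masks disagreed because of the arm's shadow, so I judged those two by eye.

**Other points:**
- My first hand-picked rack corners were off by 5 to 10 mm. I replaced them with depth-based fits, and the two cameras still differed by about 2 mm.
- One wrist joint reached its range limit (2.06 rad) while approaching the tin. The pose fell short there, so I grasped the tin with less lean. No limit was reported as passed.

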